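# Sort the gem tray and park it under the riser

### The job

Stand the stray square white gem box and the stray round black gem jar upright on the tray, each in the compartment that already holds its own kind. Then take the tray by its red grip and slide it along between the wooden guide rails, under the clear riser, fully home against the back stop, with all four pieces still upright in their compartments. Leave the other things on the bench where they are and do not bump the riser with the robot; there is little room above the grip, so lean the tool back.

Things in the scene. Friction and masses are not known exactly. Their poses are not given: they have to be found in the camera images.
- tray: loose pale wooden tray, 0.35 kg, 100 mm (x) by 130 mm (y); floor 5 mm thick; rims and the middle divider (along x, at y = 0) 4 mm thick, tops 11 mm above the bench: two compartments of 92 x 59 mm. Each already holds one piece in its far half (x about +24 mm); its near half is free. Tongue with red grip at the -x end. Origin: centre of the underside below the divider's middle
- tray_left (a point): floor of the tray's left (y > 0) compartment, middle of its free near half: tray x = -24, y = +32 mm, 5 mm above the bench; axes as the tray's
- tray_right (a point): the same of the right (y < 0) compartment: tray x = -24, y = -32 mm, 5 mm above the bench
- tray_grip (a point): grip point on the tray's red upright post, 20 mm (tray's x) by 14 mm (tray's y), top 62 mm above the bench; the point is on its axis at tray x = -80, y = 0, 50 mm above the bench. Axes as the tray's
- riser: clear acrylic shelf, screwed to the bench. Roof from x = -75 to +90 mm, y +-120 mm, underside 200 mm up, 12 mm thick, nothing on it; four 12 mm legs at x = -69 and +84, y = +-114 mm. Origin: on the bench under the middle of the roof; its open front, towards the robot, is -x; the tray goes in along +x, its x along the riser's
- riser_home (a point): where the tray's origin is when fully home: riser x = +20, y = 0, at bench height. Two wooden guide rails 14 mm high along the riser's x, inner faces at y = +-69 mm, from riser x = -60 to +85 mm, mouths flared from x = -82; dark back stop face at x = +70 mm. The grip is then 15 mm inside the roof's front edge
- riser_lip (a point): middle of the lower front edge of the riser's roof: riser x = -75 mm, 200 mm above the bench
- box_out: the stray one, on the bench: square white gem box, 28 x 28 x 24 mm high, sides along its x and y, 30 g; origin centre of underside; green stone on top
- jar_out: the stray one, on the bench: round black gem jar, 28 mm across, 24 mm high, 30 g; origin centre of underside; blue stone on top
- box_in: already on the tray: square white gem box, 28 x 28 x 24 mm high, sides along its x and y, 30 g; origin centre of underside; red stone on top
- jar_in: already on the tray: round black gem jar, 28 mm across, 24 mm high, 30 g; origin centre of underside; yellow stone on top
- stone: brown raw pebble, 34 x 26 x 18 mm, a bystander lying among the pieces; origin centre of underside
- bottle: amber bottle with black cap, 48 mm across, 110 mm high, a bystander; origin centre of underside
- tweezers: steel tweezers lying flat, 130 x 9 x 6 mm along their x, a bystander; origin centre of underside
- doming_block: steel doming block, a 50 mm cube, a bystander; origin centre of underside
- file: file with wooden handle lying flat, about 185 x 22 x 12 mm along its x, a bystander; origin on the underside, near the middle
Mind the look-alikes: they are no part of the job. Leave any pink or purple look-alike of the box_out alone. Leave any orange look-alike of the tray alone.

How it is judged:
By the outcome, as a careful person would: the job done as asked, in the order asked, and still so for the second after the job is handed in, with the robot touching nothing.
It also fails if it takes over 72 s, if anything falls off the work surface, if the arm or the gripper's body presses on something with over 40 N, if the wrist force passes 120 N, or if a joint passes its speed limit or range.

### The arm

A 6-joint arm with a two-finger parallel gripper is mounted at the origin on the work surface. World frame = base frame: x ahead of the robot, y to its left, z up, the work surface at z = 0. Lengths are in m, angles in degrees, forces in N, time in s.
With the tool pointing down it reaches from about 0.4 to 0.825 m from the base axis. Payload 7 kg.
Tool frame: the origin (TCP) lies on the centre line of the jaws, within the pads' length; the fingertips stand 19 mm ahead of it and the grasp point (between the pads) is the TCP; z points along the fingers, y is the line along which they close (so a half turn about z gives the same grasp; the last joint's range is limited). The gripper opens to 88 mm and grips with 3 to 60 N. Pads are 19 mm wide; open, the fingers measure 130 mm over their backs; the gripper's body (78 mm by 193 mm) begins 47 mm behind the grasp point.
Start: joints at [-59.811, 20.546, 0.682, 0, -70.136, -16.507], TCP at [0.16, -0.656, 0.246] pointing down, gripper open.
Joint ranges: [-176.03, 176.03], [-82.01, 121.73], [-58.28, 71.71], [-173.87, 95.51], [-174.79, -0.11], [-173.66, 173.66]. Speed limits (degrees/s): [136.94, 136.94, 172.46, 180, 180, 180].

### API

Orientations are given as [roll, pitch, yaw] about the fixed x, y, z axes, in that order (R = Rz(yaw) Ry(pitch) Rx(roll)).
In Python, from plant import ctrl gives the robot as it stands.
- The arm moves only by the tool move_arm, never from a script. Its argument "motion" is a list of rows, each a list of 3 entries, a list of its own where there are three numbers: the shift along the tool's x, y, z in mm, then the turn, a rotation vector about the tool's x, y, z in degrees, then the closure, from 0 (fully open) to 1 (shut). A call has 1 to 10 rows; each row is the pose to reach, as a shift and turn from the pose commanded when the call began, along the tool's axes at that moment; what a row does not reach only later rows make up. A row lasts 1/12 s, in which the tool goes at most 41.7 mm and 7.16 degrees, less where a joint would pass 70% of its speed; a pose out of reach is approached as far as the arm can. A call with a gripper value outside its range is refused whole. The fingers move at their own pace and stop on an object; the grip force is fixed at half the most. Time passes only in rows, so rows that repeat a pose let the fingers close. It gives the time, the measured TCP pose, the force, the opening and the grip force at its end, in the units of the state.
- ctrl.get_obs(): the state, without advancing time (a new reading comes with each control period).
- ctrl.snapshot(name): name is "scene" or "top" or "wrist"; returns a dict with "color" (480x640x3 uint8, blue, green, red), "camera_matrix" (3x3 intrinsics, pixels), "cam_to_world" (4x4, takes a point from camera to world coordinates). Camera axes: x right, y up, looking along -z (the intrinsics and any distortion apply to the point x, -y, -z); pixel columns grow to the right and rows downward; lengths in m; the calibration is good to about 2 mm. A picture is of the moment at which its call begins. There is no depth.
- ctrl.close_job(): hands the job in; it is judged then, once.
The state is a dict: "clock": time; "joint_pos": joint angles; "qvel": joint speeds; "tau": joint torques, N m; "tool_pos": TCP position; "orientation": TCP orientation; "force": force on the tool from outside, world axes, zero at the start; "moment": the same for the moment, N m; "opening": finger opening in m; "gripper_force": force on a finger pad.
Only numpy, scipy, OpenCV 4.12 (cv2) and the standard library are available. Lean on these libraries where they do the work, as an engineer would, in place of code of your own. Each camera call takes 0.05 s, during which the arm holds its last target. There are 200 camera calls.

## Working session

There is one attempt and no reset: what is moved stays moved. The work goes in short steps, Python scripts to look and compute and a tool call to move; the robot and the scene stay as the last step left them, time stands still between calls to the robot, and variables do not carry over. Pictures are saved under pics/ and viewed, at most 10 in all, crops included, and the job is handed in when it is done.

Besides the shell and the picture viewer there is one more tool, called after "Request:" as name(argument=value, ...), one argument or row to a line, values as JSON. move_arm: Moves the arm, as the interface text tells. Its arguments: {"type":"object","properties":{"motion":{"type":"array"}},"required":["motion"]}

```bash
mkdir -p pics; cat > h.py <<'E'
import numpy as np, cv2
from plant import ctrl
def snap(n,f):
    s=ctrl.snapshot(n); cv2.imwrite('pics/'+f+'.png',s['color']); np.savez(f+'.npz',**s); return s
def ray(f,u,v,z):
    s=np.load(f+'.npz'); K=s['camera_matrix'];T=s['cam_to_world']
    d=np.linalg.inv(K)@[u,v,1]; d=T[:3,:3]@[d[0],-d[1],-d[2]]; o=T[:3,3]
    return o+d*(z-o[2])/d[2]
E
python3 - <<'E'
from h import *
for n in('scene','top'):
    s=snap(n,n+'1'); print(s.keys(),s['cam_to_world'].round(3).tolist(),s['camera_matrix'].tolist())
print(ctrl.get_obs())
E
```

```text
dict_keys(['color', 'camera_matrix', 'cam_to_world']) [[-0.978, -0.156, 0.141, 0.73], [0.211, -0.7, 0.682, 0.713], [-0.008, 0.697, 0.717, 0.882], [0.0, 0.0, 0.0, 1.0]] [[441.93441358193303, 0.0, 321.07749973519805], [0.0, 441.93441358193303, 244.05088125983298], [0.0, 0.0, 1.0]]
dict_keys(['color', 'camera_matrix', 'cam_to_world']) [[-0.024, 0.992, -0.126, 0.442], [-1.0, -0.023, 0.007, -0.009], [0.004, 0.126, 0.992, 1.242], [0.0, 0.0, 0.0, 1.0]] [[466.148157072502, 0.0, 316.2166321913527], [0.0, 466.148157072502, 236.5642590166466], [0.0, 0.0, 1.0]]
{'clock': 0.1, 'joint_pos': array([-5.98106743e+01,  2.05871260e+01,  6.39771280e-01, -1.69775816e-02,
       -7.01345122e+01, -1.65080922e+01]), 'qvel': array([-0.02629443, -0.24795354,  0.13792298,  0.13578399,  0.05003264,
        0.03051421]), 'tau': array([-2.09174366e-03, -5.84163272e+01,  2.93752223e+01,  7.01570079e+00,
        1.01233352e-02, -4.93525954e-05]), 'tool_pos': array([ 0.15954776, -0.65546812,  0.24472673]), 'orientation': array([ 1.79916972e+02, -7.96155984e-03, -1.66324541e+02]), 'force': array([0.09411666, 0.32763525, 0.63208966]), 'moment': array([ 0.02559511, -0.0155225 , -0.02396788]), 'gripper_force': 0.0, 'opening': 0.08738746295855716}
```

View pics/top1.png

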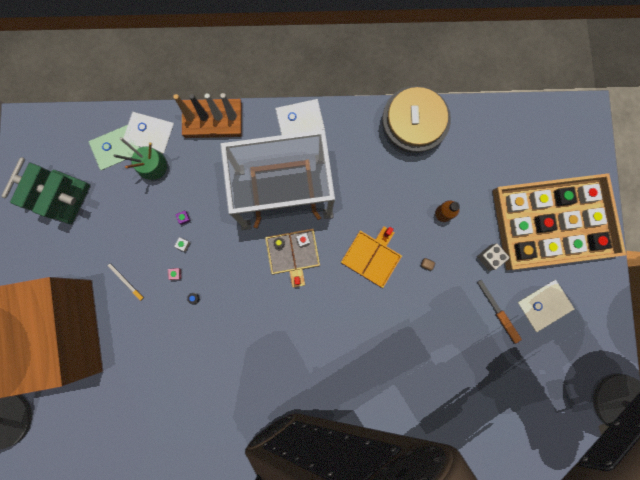

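View pics/scene1.png

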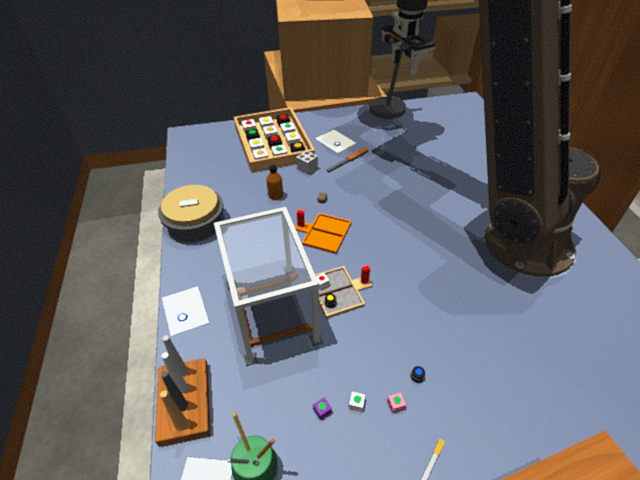

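The top view shows the white box (green stone) at about (181,244) and the black jar at (193,298). The tray is at (293,252) with its grip at (297,281), and the riser roof at (276,175). In the tray, the jar is left (y > 0) and the box is right. I'll enlarge this.

```bash
python3 - <<'E'
import cv2
i=cv2.imread('pics/top1.png')
cv2.imwrite('pics/c1.png',cv2.resize(i[120:320,160:345],None,fx=3,fy=3,interpolation=cv2.INTER_CUBIC))
j=cv2.imread('pics/scene1.png')
cv2.imwrite('pics/c2.png',cv2.resize(j[205:415,210:440],None,fx=2.8,fy=2.8,interpolation=cv2.INTER_CUBIC))
E
```

```text
(no output)
```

View pics/c1.png

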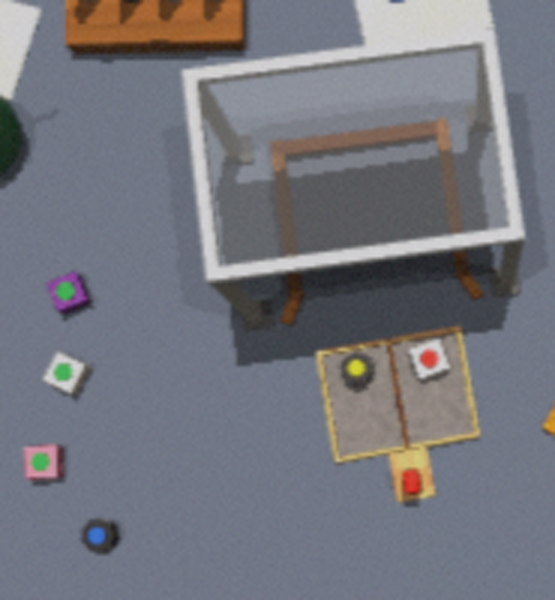

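View pics/c2.png

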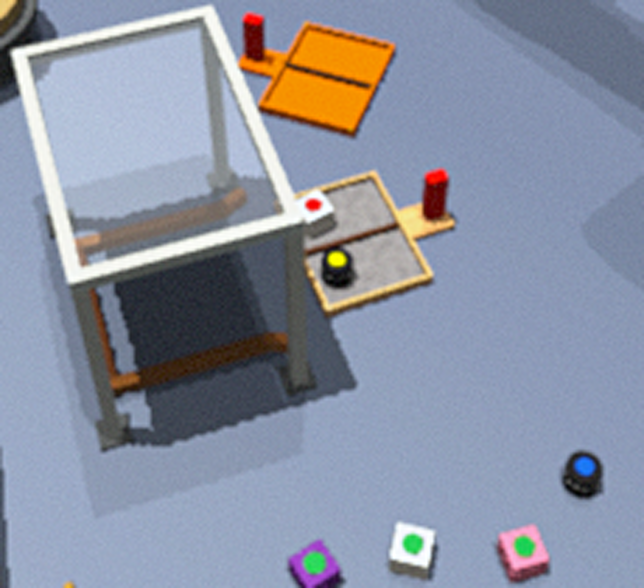

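```bash
cat >> h.py <<'E'
def A(u,v,z): return ray('top1',160+(u+.5)/3-.5,120+(v+.5)/3-.5,z)
def B(u,v,z): return ray('scene1',210+(u+.5)/2.8-.5,205+(v+.5)/2.8-.5,z)
def rect(P):
    P=np.array(P)[:,:2]; c=P.mean(0); fl,fr,nr,nl=P
    d=fl-nl+fr-nr; e=fl-fr+nl-nr
    return c.round(4),np.degrees(np.arctan2(d[1],d[0])).round(2),np.degrees(np.arctan2(-e[0],e[1])).round(2),np.linalg.norm(d/2).round(4),np.linalg.norm(e/2).round(4)
E
python3 - <<'E'
from h import *
print('tray',rect([A(*p,.011) for p in[(318,351),(461,329),(479,437),(337,461)]]))
print('riserA',rect([A(*p,.212) for p in[(183,70),(491,40),(523,235),(209,280)]]))
print('riserB',rect([B(*p,.212) for p in[(78,282),(12,52),(210,10),(302,218)]]))
print('box',A(64,372,.025),rect([A(*p,.024) for p in[(65,353),(88,372),(68,395),(44,375)]]))
print('boxB',B(413,544,.025), 'jar',A(98,536,.025),B(585,466,.025))
print('grip',A(412,473,.062),B(436,176,.062))
print('jar_in',A(357,368,.03),B(337,259,.03),'box_in',A(430,358,.03),B(313,205,.03))
print('rails mouths',A(288,320,.0),A(478,296,0),'rail back',A(272,145,.014),A(448,123,.014))
print('box corners B',[B(*p,.024)[:2].round(4) for p in [(397,523),(436,530),(432,568),(391,563)]])
E
```

```text
tray (array([0.5599, 0.0465]), np.float64(8.6), np.float64(7.88), np.float64(0.0981), np.float64(0.1274))
riserA (array([0.7226, 0.0699]), np.float64(7.21), np.float64(5.74), np.float64(0.1586), np.float64(0.2363))
riserB (array([0.7206, 0.0698]), np.float64(6.58), np.float64(7.5), np.float64(0.1602), np.float64(0.2359))
box [0.58490271 0.33806562 0.025     ] (array([0.5835, 0.3364]), np.float64(-42.32), np.float64(-40.38), np.float64(0.0262), np.float64(0.0272))
boxB [0.58174217 0.33893563 0.025     ] jar [0.44199324 0.30699787 0.025     ] [0.43896028 0.30767275 0.025     ]
grip [0.48828018 0.03423973 0.062     ] [0.47902379 0.03515113 0.062     ]
jar_in [0.58190371 0.08164035 0.03      ] [0.57856344 0.08124653 0.03      ] box_in [0.58920854 0.01785662 0.03      ] [0.58598021 0.0179228  0.03      ]
rails mouths [0.63014248 0.14514549 0.        ] [ 0.64802461 -0.0257694   0.        ] rail back [0.78776297 0.1566517  0.014     ] [ 0.80459369 -0.00233998  0.014     ]
box corners B [array([0.5887, 0.3206]), array([0.5624, 0.3319]), array([0.5731, 0.3585]), array([0.6006, 0.3487])]
```

```bash
cat >> h.py <<'E'
from scipy.spatial.transform import Rotation as R
def d(p,rpy):
    o=ctrl.get_obs(); r=R.from_euler('xyz',o['orientation'],degrees=True)
    t=R.from_euler('xyz',rpy,degrees=True)
    print('shift',(r.inv().apply(np.array(p)-o['tool_pos'])*1000).round(1),'rot',(r.inv()*t).as_rotvec(degrees=True).round(2),'at',o['tool_pos'].round(4),o['orientation'].round(2),'t',o['clock'])
E
python3 -c "
from h import *
d([.46,-.15,.25],[180,0,-96])"
```

```text
shift [-411.4  420.1   -4.7] rot [ 8.000e-02  4.000e-02 -7.032e+01] at [ 0.1595 -0.6555  0.2447] [ 1.7992e+02 -1.0000e-02 -1.6632e+02] t 0.1
```

Request:
move_arm(
  motion=[
    [[-280,286,0],[0,0,-50],0.4],
    [[-280,286,0],[0,0,-50],0.4],
    [[-280,286,0],[0,0,-50],0.4],
    [[-280,286,0],[0,0,-50],0.4],
    [[-280,286,0],[0,0,-50],0.4],
    [[-280,286,0],[0,0,-50],0.4],
    [[-280,286,0],[0,0,-50],0.4],
    [[-280,286,0],[0,0,-50],0.4],
    [[-280,286,0],[0,0,-50],0.4],
    [[-280,286,0],[0,0,-50],0.4],
  ],
)

```text
clock: 0.93
tool_pos: [0.365, -0.3089, 0.2456]
orientation: [-180.0, 0.0, -116.2]
force: [0.0, 0.2, -0.6]
opening: 0.0527
gripper_force: 0.0
```

```bash
python3 -c "
from h import *
d([.52,.1,.25],[180,0,-50]);d([.54,.31,.25],[180,0,-23])"
```

```text
shift [-435.3   41.8   -4.1] rot [-4.000e-02  1.000e-02 -6.625e+01] at [ 0.365  -0.3089  0.2456] [-1.7997e+02  3.0000e-02 -1.1625e+02] t 0.9333
shift [-632.5  116.8   -4.1] rot [-5.000e-02  0.000e+00 -9.325e+01] at [ 0.365  -0.3089  0.2456] [-1.7997e+02  3.0000e-02 -1.1625e+02] t 0.9333
```

Request:
move_arm(
  motion=[
    [[-435,42,-4],[0,0,-66],0.4],
    [[-435,42,-4],[0,0,-66],0.4],
    [[-435,42,-4],[0,0,-66],0.4],
    [[-435,42,-4],[0,0,-66],0.4],
    [[-435,42,-4],[0,0,-66],0.4],
    [[-435,42,-4],[0,0,-66],0.4],
    [[-435,42,-4],[0,0,-66],0.4],
    [[-435,42,-4],[0,0,-66],0.4],
    [[-435,42,-4],[0,0,-66],0.4],
    [[-435,42,-4],[0,0,-66],0.4],
  ],
)

```text
clock: 1.77
tool_pos: [0.512, 0.08, 0.2494]
orientation: [-180.0, 0.0, -49.9]
force: [1.2, -0.4, -1.3]
opening: 0.0524
gripper_force: 0.0
```

```bash
python3 -c "
from h import *
d([.53,.315,.25],[180,0,-23])"
```

```text
shift [-168.1 -165.3   -0.5] rot [-1.000e-02  0.000e+00 -2.686e+01] at [0.512  0.08   0.2494] [-179.99    0.    -49.86] t 1.7667
```

Request:
move_arm(
  motion=[
    [[-160,-158,0],[0,0,-27],0.4],
    [[-160,-158,0],[0,0,-27],0.4],
    [[-160,-158,0],[0,0,-27],0.4],
    [[-160,-158,0],[0,0,-27],0.4],
    [[-160,-158,0],[0,0,-27],0.4],
    [[-160,-158,0],[0,0,-27],0.4],
    [[-160,-158,0],[0,0,-27],0.4],
    [[-160,-158,0],[0,0,-27],0.4],
  ],
)

```text
clock: 2.43
tool_pos: [0.531, 0.3025, 0.2483]
orientation: [179.9, 0.0, -23.2]
force: [0.4, -0.0, -0.9]
opening: 0.0524
gripper_force: 0.0
```

```bash
python3 -c "
from h import *
snap('wrist','w1'); print(np.load('w1.npz')['cam_to_world'].round(3)); d([.58,.338,.1],[180,0,-23])"
```

```text
[[-0.395  0.888  0.237  0.594]
 [-0.919 -0.382 -0.1    0.276]
 [ 0.002 -0.257  0.966  0.387]
 [ 0.     0.     0.     1.   ]]
shift [ 30.7 -53.  148.6] rot [ 0.08  0.04 -0.3 ] at [0.531  0.3016 0.2487] [ 1.7992e+02  4.0000e-02 -2.3300e+01] t 2.4833
```

View pics/w1.png

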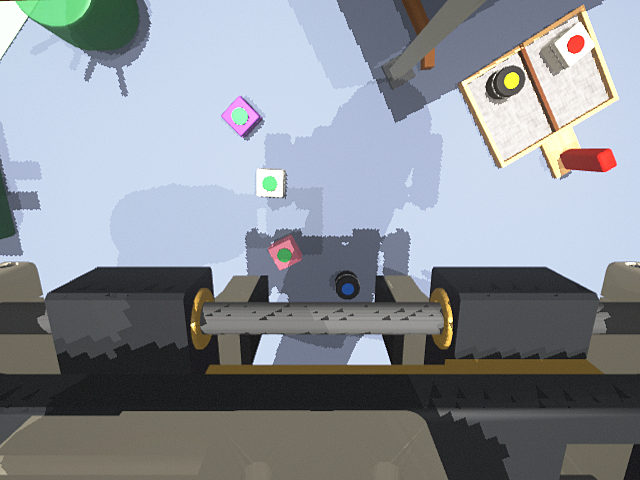

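The wrist view shows the white box top at (257–284, 170–195), its sides along the tool axes. The jar is at (347,288), and the tray corners are at (460,87), (583,8), (618,98) and (501,166).

```bash
python3 - <<'E'
from h import *
W=lambda u,v,z:ray('w1',u,v,z)
P=[W(*p,.024)[:2] for p in[(257,170),(285,170),(285,195),(257,195)]]
print('box',np.mean(P,0),W(270,184,.025),np.degrees(np.arctan2(*(P[1]-P[0])[::-1])),'jar',W(347.5,288,.025))
print('tray',rect([W(*p,.011) for p in[(460,87),(583,8),(618,98),(501,166)]]),'post',W(608,160,.062),'leg base',W(397,85,0))
d([.583,.337,.1],[180,0,-23])
E
```

```text
box [0.58379481 0.33692764] [0.5829407  0.33833841 0.025     ] -113.26866551171233 jar [0.44244566 0.30789416 0.025     ]
tray (array([0.558 , 0.0484]), np.float64(9.91), np.float64(8.69), np.float64(0.0951), np.float64(0.1308)) post [0.48042418 0.03526092 0.062     ] leg base [0.62231722 0.17693629 0.        ]
shift [ 33.8 -53.3 148.6] rot [ 0.08  0.04 -0.3 ] at [0.531  0.3016 0.2487] [ 1.7992e+02  4.0000e-02 -2.3300e+01] t 2.4833
```

Request:
move_arm(
  motion=[
    [[34,-54,0],[0,0,0],0.4],
    [[34,-54,80],[0,0,0],0.4],
    [[34,-54,120],[0,0,0],0.4],
    [[34,-54,160],[0,0,0],0.4],
    [[34,-54,190],[0,0,0],0.4],
    [[34,-54,205],[0,0,0],0.4],
    [[34,-54,214],[0,0,0],0.4],
    [[34,-54,218],[0,0,0],0.4],
    [[34,-54,218],[0,0,0],0.4],
    [[34,-54,218],[0,0,0],0.4],
  ],
)

```text
clock: 3.32
tool_pos: [0.5855, 0.3386, 0.0342]
orientation: [-179.8, -0.1, -23.3]
force: [0.1, 0.6, 0.8]
opening: 0.0525
gripper_force: 0.0
```

```bash
python3 -c "
from h import *
d([.583,.3375,.03],[180,0,-23])"
```

```text
shift [-1.9  2.   4.2] rot [-0.18 -0.1  -0.32] at [0.5855 0.3386 0.0342] [-1.7981e+02 -1.0000e-01 -2.3320e+01] t 3.3167
```

Request:
move_arm(
  motion=[
    [[-1,1,3],[0,0,0],0.4],
    [[-1,1,3],[0,0,0],0.4],
    [[-1,1,3],[0,0,0],1],
    [[-1,1,3],[0,0,0],1],
    [[-1,1,3],[0,0,0],1],
    [[-1,1,3],[0,0,0],1],
    [[-1,1,3],[0,0,0],1],
    [[-1,1,3],[0,0,0],1],
    [[-1,1,-10],[0,0,0],1],
    [[-1,1,-40],[0,0,0],1],
  ],
)

```text
clock: 4.15
tool_pos: [0.5805, 0.3355, 0.0681]
orientation: [179.6, 0.2, -23.4]
force: [0.5, 0.5, -0.4]
opening: 0.0277
gripper_force: 30.0
```

```bash
python3 -c "
from h import *
t=np.array([.558,.0475]); r=np.radians(8.3); c,s=np.cos(r),np.sin(r)
for y in(-.032,.032): print(t+[c*-.024-s*y,s*-.024+c*y])
p=t+[c*-.024+s*.032,s*-.024-c*.032]
d([*p,.12],[180,0,8.3])"
```

```text
[0.53887078 0.01237063]
[0.52963198 0.07570028]
shift [ 89.8 313.5 -50. ] rot [  0.34   0.31 -31.66] at [0.5805 0.3355 0.0681] [179.6    0.2  -23.36] t 4.15
```

```bash
python3 -c "
from h import *
d([.47,.22,.14],[180,0,-93])"
```

```text
shift [-55.9 150.4 -70.7] rot [ 0.48 -0.07 69.64] at [0.5805 0.3355 0.0681] [179.6    0.2  -23.36] t 4.15
```

Request:
move_arm(
  motion=[
    [[-10,0,-40],[0,0,7],1],
    [[-20,30,-70],[0,0,14],1],
    [[-56,150,-70],[0,0,70],1],
    [[-56,150,-70],[0,0,70],1],
    [[-56,150,-70],[0,0,70],1],
    [[-56,150,-70],[0,0,70],1],
    [[-56,150,-70],[0,0,70],1],
    [[-56,150,-70],[0,0,70],1],
    [[-56,150,-70],[0,0,70],1],
    [[-56,150,-70],[0,0,70],1],
  ],
)

```text
clock: 4.98
tool_pos: [0.472, 0.2217, 0.1425]
orientation: [-180.0, 0.0, -93.7]
force: [-0.1, 0.4, -1.0]
opening: 0.0279
gripper_force: 30.0
```

```bash
python3 -c "
from h import *
d([.48,.02,.13],[180,0,-161]);d([.539,.0124,.1],[180,0,-171.7])"
```

```text
shift [200.8 -21.   12.3] rot [-1.000e-02  6.000e-02  6.731e+01] at [0.472  0.2217 0.1425] [-1.7996e+02  4.0000e-02 -9.3690e+01] t 4.9833
shift [204.6 -80.3  42.4] rot [-1.000e-02  6.000e-02  7.801e+01] at [0.472  0.2217 0.1425] [-1.7996e+02  4.0000e-02 -9.3690e+01] t 4.9833
```

Request:
move_arm(
  motion=[
    [[200,-30,12],[0,0,70],1],
    [[200,-30,12],[0,0,70],1],
    [[200,-30,12],[0,0,70],1],
    [[200,-30,12],[0,0,70],1],
    [[200,-30,12],[0,0,70],1],
    [[200,-30,12],[0,0,70],1],
    [[200,-30,12],[0,0,70],1],
    [[200,-30,12],[0,0,70],1],
    [[200,-30,12],[0,0,70],1],
    [[200,-30,12],[0,0,70],1],
  ],
)

```text
clock: 5.82
tool_pos: [0.4904, 0.0201, 0.1302]
orientation: [180.0, 0.0, -163.7]
force: [-0.5, -0.1, -0.4]
opening: 0.0277
gripper_force: 30.0
```

```bash
python3 - <<'E'
from h import *
d([.539,.0124,.09],[180,0,-171.7]);print(ctrl.get_obs()['joint_pos'])
snap('top','top2')
i=cv2.imread('pics/top2.png')
cv2.imwrite('pics/c3.png',cv2.resize(i[120:320,160:345],None,fx=3,fy=3,interpolation=cv2.INTER_CUBIC))
# sub-pixel tray edge check in top1 using saturation of rim
h=cv2.cvtColor(cv2.imread('pics/top1.png'),cv2.COLOR_BGR2HSV)
m=cv2.inRange(h,(12,90,120),(32,255,255)); m[:,:255]=0;m[:,330:]=0;m[:220]=0;m[295:]=0
pts=cv2.findNonZero(m); print(cv2.minAreaRect(pts),len(pts))
E
```

```text
shift [-44.5 -21.1  40.2] rot [0.01 0.04 7.97] at [0.4904 0.0201 0.1302] [ 1.8000e+02  4.0000e-02 -1.6373e+02] t 5.8167
[ 2.53575999e+01  9.60576039e+00 -3.11604606e+01  3.89375716e-03
 -4.91943532e+01 -9.90854731e+01]
((293.5721435546875, 259.07550048828125), (53.6417350769043, 48.60196304321289), 79.99201965332031) 424
```

Request:
move_arm(
  motion=[
    [[-30,-21,10],[0,0,8],1],
    [[-44,-21,40],[0,0,8],1],
    [[-44,-21,60],[0,0,8],1],
    [[-44,-21,75],[0,0,8],1],
    [[-44,-21,85],[0,0,8],1],
    [[-44,-21,90],[0,0,8],1],
    [[-44,-21,92],[0,0,8],1],
    [[-44,-21,93],[0,0,8],1],
    [[-44,-21,93],[0,0,8],1],
  ],
)

```text
clock: 6.62
tool_pos: [0.539, 0.0132, 0.0372]
orientation: [180.0, 0.1, -171.3]
force: [-0.1, 0.3, -0.4]
opening: 0.0276
gripper_force: 30.0
```

```bash
python3 - <<'E'
from h import *
d([.539,.0124,.036],[180,0,-171.7])
snap('scene','s2'); j=cv2.imread('pics/s2.png')
cv2.imwrite('pics/c4.png',cv2.resize(j[205:355,290:440],None,fx=4,fy=4,interpolation=cv2.INTER_CUBIC))
E
```

```text
shift [ 0.1 -0.8  1.2] rot [0.01 0.08 0.42] at [0.539  0.0132 0.0372] [ 1.7999e+02  8.0000e-02 -1.7128e+02] t 6.6167
```

View pics/c4.png

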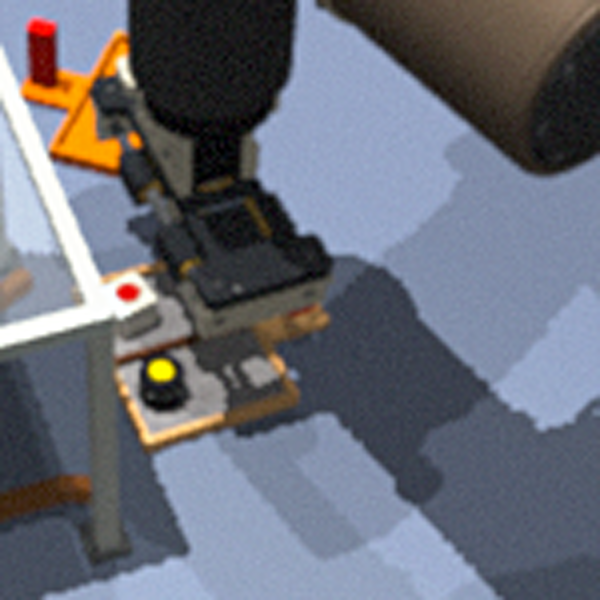

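The view is mostly hidden by the gripper (the wrist covers the right compartment), but nothing is out of place. I'll lower the last millimetre or so, then release.

Request:
move_arm(
  motion=[
    [[0,-1,1],[0,0,0],1],
    [[0,-1,1.5],[0,0,0],1],
    [[0,-1,1.5],[0,0,0],0.45],
    [[0,-1,1.5],[0,0,0],0.45],
    [[0,-1,1.5],[0,0,0],0.45],
    [[0,-1,1.5],[0,0,0],0.45],
    [[0,-1,-20],[0,0,0],0.45],
    [[0,-1,-50],[0,0,0],0.45],
    [[0,-1,-80],[0,0,0],0.45],
    [[0,-1,-110],[0,0,0],0.45],
  ],
)

```text
clock: 7.5
tool_pos: [0.5383, 0.0118, 0.1475]
orientation: [-180.0, -0.0, -171.3]
force: [0.3, 0.6, -0.2]
opening: 0.0482
gripper_force: 0.0
```

```bash
python3 - <<'E'
from h import *
d([.442,.3075,.15],[180,0,-120])
E
```

```text
shift [ 50.5 306.9  -2.5] rot [ 1.000e-02 -5.000e-02 -5.132e+01] at [0.5383 0.0118 0.1475] [-1.7999e+02 -4.0000e-02 -1.7132e+02] t 7.5
```

Request:
move_arm(
  motion=[
    [[50,307,-3],[0,0,-51],0.4],
    [[50,307,-3],[0,0,-51],0.4],
    [[50,307,-3],[0,0,-51],0.4],
    [[50,307,-3],[0,0,-51],0.4],
    [[50,307,-3],[0,0,-51],0.4],
    [[50,307,-3],[0,0,-51],0.4],
    [[50,307,-3],[0,0,-51],0.4],
    [[50,307,-3],[0,0,-51],0.4],
    [[50,307,-3],[0,0,-51],0.4],
  ],
)

```text
clock: 8.25
tool_pos: [0.4419, 0.3118, 0.1495]
orientation: [-180.0, 0.1, -120.0]
force: [-0.6, 0.9, 0.7]
opening: 0.0527
gripper_force: 0.0
```

```bash
python3 - <<'E'
from h import *
d([.442,.3075,.03],[180,0,-120]); print(ctrl.get_obs()['joint_pos'].round(1))
snap('top','top3'); snap('scene','s3')
i=cv2.imread('pics/top3.png');j=cv2.imread('pics/s3.png')
a=cv2.resize(i[205:305,250:345],(380,400),interpolation=cv2.INTER_CUBIC);b=cv2.resize(j[250:350,290:390],(400,400),interpolation=cv2.INTER_CUBIC)
cv2.imwrite('pics/c5.png',np.hstack([a,b]))
E
```

```text
shift [  3.8  -2.2 119.5] rot [-0.01  0.06 -0.01] at [0.4419 0.3118 0.1495] [-1.7999e+02  6.0000e-02 -1.2001e+02] t 8.25
[ 56.   12.8 -23.9   0.  -53.3 -86. ]
```

View pics/c5.png

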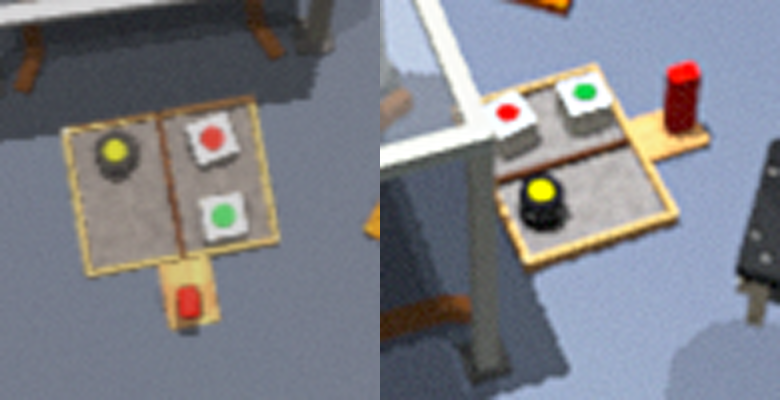

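The box stands upright in the right compartment, near half. Next, the jar.

Request:
move_arm(
  motion=[
    [[2,-1,30],[0,0,0],0.4],
    [[2,-1,60],[0,0,0],0.4],
    [[2,-1,80],[0,0,0],0.4],
    [[2,-1,85],[0,0,0],0.4],
    [[2,-1,85],[0,0,0],0.4],
  ],
)

```text
clock: 8.77
tool_pos: [0.4424, 0.3038, 0.0631]
orientation: [180.0, -0.2, -120.4]
force: [-0.1, 0.5, 0.2]
opening: 0.0529
gripper_force: 0.0
```

```bash
python3 - <<'E'
from h import *
d([.442,.3075,.03],[180,0,-120])
E
```

```text
shift [-3.1  2.2 33.1] rot [ 0.02 -0.2  -0.41] at [0.4424 0.3038 0.0631] [ 179.98   -0.2  -120.41] t 8.7667
```

Request:
move_arm(
  motion=[
    [[-2,1,15],[0,0,0],0.4],
    [[-2,1,28],[0,0,0],0.4],
    [[-2,1,33],[0,0,0],0.4],
    [[-2,1,33],[0,0,0],0.4],
    [[-2,1,33],[0,0,0],1],
    [[-2,1,33],[0,0,0],1],
    [[-2,1,33],[0,0,0],1],
    [[-2,1,33],[0,0,0],1],
    [[-2,1,33],[0,0,0],1],
    [[-2,1,33],[0,0,0],1],
  ],
)

```text
clock: 9.6
tool_pos: [0.4431, 0.3082, 0.032]
orientation: [-180.0, 0.1, -120.3]
force: [-1.1, -0.8, 5.9]
opening: 0.0269
gripper_force: 30.0
```

```bash
python3 - <<'E'
from h import *
d([.45,.17,.14],[180,0,-160]); d([.49,.07,.12],[180,0,-171.7])
E
```

```text
shift [ 115.7  -75.7 -108.1] rot [1.00e-02 5.00e-02 3.97e+01] at [0.4431 0.3082 0.032 ] [-1.7999e+02  5.0000e-02 -1.2030e+02] t 9.6
shift [ 181.9 -160.7  -88.1] rot [1.00e-02 5.00e-02 5.14e+01] at [0.4431 0.3082 0.032 ] [-1.7999e+02  5.0000e-02 -1.2030e+02] t 9.6
```

Request:
move_arm(
  motion=[
    [[0,0,-20],[0,0,0],1],
    [[0,0,-60],[0,0,0],1],
    [[182,-161,-88],[0,0,51],1],
    [[182,-161,-88],[0,0,51],1],
    [[182,-161,-88],[0,0,51],1],
    [[182,-161,-88],[0,0,51],1],
    [[182,-161,-88],[0,0,51],1],
    [[182,-161,-88],[0,0,51],1],
    [[182,-161,-88],[0,0,51],1],
    [[182,-161,-88],[0,0,51],1],
  ],
)

```text
clock: 10.43
tool_pos: [0.4901, 0.0676, 0.1196]
orientation: [180.0, 0.0, -171.9]
force: [-0.4, 0.7, -0.2]
opening: 0.0268
gripper_force: 30.0
```

```bash
python3 - <<'E'
from h import *
d([.532,.076,.038],[180,0,-171.7])
E
```

```text
shift [-42.6   2.4  81.7] rot [ 0.01  0.02 -0.17] at [0.4901 0.0676 0.1196] [ 1.7999e+02  2.0000e-02 -1.7187e+02] t 10.4333
```

Request:
move_arm(
  motion=[
    [[-35,2,10],[0,0,0],1],
    [[-42,2,35],[0,0,0],1],
    [[-42,3,55],[0,0,0],1],
    [[-42,3,68],[0,0,0],1],
    [[-42,3,76],[0,0,0],1],
    [[-42,3,80],[0,0,0],1],
    [[-42,3,81],[0,0,0],1],
    [[-42,3,81],[0,0,0],1],
  ],
)

```text
clock: 11.1
tool_pos: [0.5312, 0.0793, 0.0387]
orientation: [180.0, 0.0, -171.2]
force: [0.3, 0.5, -0.4]
opening: 0.0267
gripper_force: 30.0
```

```bash
python3 - <<'E'
from h import *
d([.532,.076,.037],[180,0,-171.7])
E
```

```text
shift [-0.2 -3.4  1.7] rot [0.   0.02 0.49] at [0.5312 0.0793 0.0387] [ 1.8000e+02  2.0000e-02 -1.7121e+02] t 11.1
```

Request:
move_arm(
  motion=[
    [[0,-2,1],[0,0,0],1],
    [[0,-2,2],[0,0,0],1],
    [[0,-2,2],[0,0,0],0.52],
    [[0,-2,2],[0,0,0],0.52],
    [[0,-2,2],[0,0,0],0.52],
    [[0,-2,2],[0,0,0],0.52],
    [[0,-2,-20],[0,0,0],0.52],
    [[0,-2,-50],[0,0,0],0.52],
    [[40,-2,-80],[0,0,0],0.52],
    [[80,-2,-90],[0,0,0],0.52],
  ],
)

```text
clock: 11.93
tool_pos: [0.4614, 0.0667, 0.1284]
orientation: [180.0, 0.2, -171.3]
force: [-0.8, 0.1, 0.9]
opening: 0.0421
gripper_force: 0.0
```

```bash
python3 - <<'E'
from h import *
t=R.from_euler('xyz',[180,0,-171.7],degrees=True)*R.from_euler('y',-45,degrees=True)
print(t.as_matrix().round(2), t.as_euler('xyz',degrees=True))
g=np.array([.480,.0355,.05]); z=t.as_matrix()[:,2]
d(g-z*.1,t.as_euler('xyz',degrees=True)); print(ctrl.get_obs()['joint_pos'].round(1))
E
```

```text
[[-0.7  -0.14  0.7 ]
 [-0.1   0.99  0.1 ]
 [-0.71  0.   -0.71]] [ 180.    45.  -171.7]
shift [ 57.1 -33.2   7.5] rot [  0.17 -44.79   0.35] at [0.4614 0.0667 0.1284] [ 179.97    0.21 -171.32] t 11.9333
[ 3.26e+01  7.40e+00 -3.43e+01  1.00e-01 -4.81e+01 -1.14e+02]
```

Request:
move_arm(
  motion=[
    [[20,-33,-10],[0,-7,0],0.52],
    [[30,-33,-20],[0,-14,0],0.52],
    [[40,-33,-20],[0,-20,0],0.52],
    [[40,-33,-20],[0,-20,0],0.52],
    [[40,-33,-20],[0,-20,0],0.52],
  ],
)

```text
clock: 12.35
tool_pos: [0.43, 0.0268, 0.1545]
orientation: [179.5, 19.9, -171.3]
force: [-1.2, -1.7, -0.4]
opening: 0.042
gripper_force: 0.0
```

```bash
python3 - <<'E'
from h import *
o=ctrl.get_obs();print(o['joint_pos'].round(2),o['tool_pos'],o['orientation'])
snap('top','top4'); snap('scene','s4')
i=cv2.imread('pics/top4.png');j=cv2.imread('pics/s4.png')
a=cv2.resize(i[205:305,250:345],(380,400),interpolation=cv2.INTER_CUBIC);b=cv2.resize(j[250:350,290:390],(400,400),interpolation=cv2.INTER_CUBIC)
cv2.imwrite('pics/c6.png',np.hstack([a,b]))
# kinematic fit (wrist assumed spherical)
from scipy.optimize import least_squares
D=[([-59.811,20.546,.682,0,-70.136,-16.507],[.16,-.656,.246]),([25.36,9.61,-31.16,0,-49.19,-99.09],[.4904,.0201,.1302]),([56,12.8,-23.9,0,-53.3,-86],[.4419,.3118,.1495]),(o['joint_pos'],o['tool_pos'])]
def fk(q,p):
    L1,L2,e,a0,H,dy,Lt=p; q=np.radians(q); dip=q[1]-q[2]
    B=R.from_euler('z',q[0])*R.from_euler('y',dip)   # x along forearm
    w=np.array([a0+L1*np.sin(q[1]),dy,H+L1*np.cos(q[1])])
    el=R.from_euler('z',q[0]).apply(w)
    T=B*R.from_euler('x',p4*q[3])*R.from_euler('y',-q[4])
    return el+B.apply([L2,0,e])+T.apply([Lt,0,0]),T
for p4 in(1,-1):
    f=lambda p:np.concatenate([fk(q,p)[0]-x for q,x in D]+[0.01*(p-P0)])
    P0=np.array([.4,.4,0,0,.4,-.19,.25]); s=least_squares(f,P0)
    print(p4,s.x.round(3),np.abs(s.fun[:12]).max(), fk(D[-1][0],s.x)[1].apply([1,0,0]), R.from_euler('xyz',o['orientation'],degrees=True).apply([0,0,1]))
    np.save(f'p{p4}.npy',s.x)
E
```

```text
[  36.46  -10.4   -58.15   20.3   -25.71 -134.74] [0.4299839  0.02683273 0.15447427] [ 179.49724579   19.86396339 -171.30513668]
1 [-0.155  0.496 -0.424  0.384  0.724 -0.194 -0.225] 0.023560851983931846 [ 0.15567313  0.30214222 -0.94046582] [ 0.33454364  0.0600383  -0.94046582]
-1 [ 0.379  0.447 -0.152  0.149  0.489 -0.191  0.31 ] 0.0176158243713036 [ 0.33454364  0.0600383  -0.94046582] [ 0.33454364  0.0600383  -0.94046582]
```

View pics/c6.png

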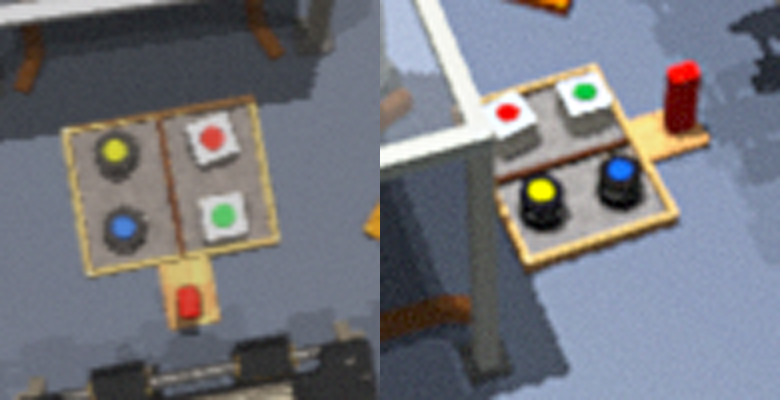

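```bash
cat > k.py <<'E'
from h import *
from scipy.optimize import least_squares
def fk(q,p):
    L1,L2,H,dy,dw,Lt=p; q=np.radians(q)
    A0=R.from_euler('z',q[0]); B=A0*R.from_euler('y',q[1]-q[2]); C=B*R.from_euler('x',-q[3]); T=C*R.from_euler('y',-q[4])
    return A0.apply([L1*np.sin(q[1]),dy,H+L1*np.cos(q[1])])+B.apply([L2,0,0])+C.apply([0,dw,0])+T.apply([Lt,0,0]),T*R.from_euler('y',90,degrees=True)*R.from_euler('z',q[5])
E
python3 - <<'E'
from k import *
o=ctrl.get_obs()
D=[([-59.811,20.546,.682,0,-70.136,-16.507],[.16,-.656,.246]),([25.36,9.61,-31.16,0,-49.19,-99.09],[.4904,.0201,.1302]),([56,12.8,-23.9,0,-53.3,-86],[.4419,.3118,.1495]),([32.6,7.4,-34.3,.1,-48.1,-114],[.4614,.0667,.1284]),(o['joint_pos'],o['tool_pos'])]
f=lambda p:np.concatenate([fk(q,p)[0]-x for q,x in D]+[1e-3*(p-P0)])
P0=np.array([.5,.5,.25,0,-.19,.3]); s=least_squares(f,P0); print(s.x.round(4),np.abs(s.fun[:-6]).max())
np.save('p.npy',s.x)
T=fk(o['joint_pos'],s.x)[1]; print((T.inv()*R.from_euler('xyz',o['orientation'],degrees=True)).as_matrix().round(3))
E
```

```text
[ 6.021e-01  4.637e-01  1.988e-01 -4.000e-04 -1.914e-01  3.593e-01] 0.00043094178260855154
[[-1.    -0.012  0.   ]
 [ 0.012 -1.     0.   ]
 [ 0.     0.     1.   ]]
```

```bash
cat >> k.py <<'E'
lo=np.array([-176,-82,-58.2,-173.8,-174.7,-.2,][:6]); lo=np.array([-176,-82,-58.2,-173.8,-174.7,-173.6]);hi=np.array([176,121,71.7,95.5,-.2,173.6])
def ik(x,Rt,q0,p):
    def g(q):
        a,b=fk(q,p); b=b*R.from_euler('z',180,degrees=True)
        return np.r_[(a-x)*10,(b.inv()*Rt).as_rotvec()]
    s=least_squares(g,np.clip(q0,lo+.01,hi-.01),bounds=(lo,hi),x_scale=30); return s.x,np.abs(s.fun).max()
E
python3 - <<'E'
from k import *
p=np.load('p.npy'); q=ctrl.get_obs()['joint_pos']
for t in(25,30,35,40,45):
    Rt=R.from_euler('xyz',[180,t,-172],degrees=True); z=Rt.as_matrix()[:,2]
    g0=np.array([.48,.0355,.05]); u=np.array([np.cos(.136),np.sin(.136),0]); qq=q
    for x in [g0-z*.09,g0-z*.04,g0,g0+u*.06,g0+u*.12,g0+u*.176]:
        qq,e=ik(x,Rt,qq,p); print(t,qq.round(1),round(e,4))
E
```

```text
25 [  33.2   -6.5  -58.2   17.4  -19.  -140. ] 0.0771
25 [  29.6    1.9  -58.2   14.9   -9.6 -145.4] 0.0895
25 [  27.3    8.5  -58.2   12.1   -1.4 -150.2] 0.1183
25 [  24.9   13.   -52.9   16.6   -2.3 -147.9] 0.0968
25 [  22.9   17.2  -47.9   22.2   -3.4 -144.2] 0.0741
25 [  21.2   20.8  -43.3   27.7   -4.2 -140.1] 0.0528
30 [  31.4   -7.5  -58.2    9.2  -15.  -150.1] 0.1269
30 [  28.4    1.4  -58.2    1.5   -2.7 -160.5] 0.1614
30 [  27.     8.6  -53.4  -10.8   -0.2 -173.6] 0.1534
30 [  25.    13.1  -48.    -8.7   -0.2 -173.6] 0.141
30 [  23.3   17.2  -43.1   -5.1   -0.2 -171.8] 0.131
30 [  22.1   20.9  -39.7    5.1   -1.  -162.6] 0.1145
35 [  28.7   -8.3  -58.2   -8.1   -6.5 -171. ] 0.2123
35 [  27.9    1.3  -56.6  -11.1   -0.2 -173.6] 0.1816
35 [  27.     8.3  -53.3  -11.4   -0.2 -173.6] 0.1536
35 [  24.9   12.9  -47.9   -9.3   -0.2 -173.6] 0.1411
35 [  23.2   17.1  -42.5   -7.5   -0.2 -173.6] 0.1325
35 [  22.    20.8  -37.4   -6.    -0.2 -173.6] 0.1266
40 [  28.4   -8.4  -58.2  -12.3   -5.2 -173.6] 0.218
40 [  28.     1.1  -56.7  -11.8   -0.2 -173.6] 0.1813
40 [  26.9    8.1  -53.2  -12.    -0.2 -173.6] 0.2249
40 [  24.9   12.8  -47.7  -10.    -0.2 -173.6] 0.2066
40 [  23.2   17.   -42.3   -8.2   -0.2 -173.6] 0.1828
40 [  21.9   20.7  -37.2   -6.7   -0.2 -173.6] 0.1567
45 [  28.3   -8.3  -58.2  -14.3   -4.9 -173.6] 0.2146
45 [  28.1    0.9  -56.7  -12.5   -0.2 -173.6] 0.2543
45 [  26.9    7.9  -53.   -12.6   -0.2 -173.6] 0.3067
45 [  24.8   12.6  -47.6  -10.7   -0.2 -173.6] 0.2891
45 [  23.2   16.9  -42.1   -8.9   -0.2 -173.6] 0.2656
45 [  21.9   20.6  -37.    -7.5   -0.2 -173.6] 0.2397
```

```bash
python3 - <<'E'
from k import *
p=np.load('p.npy'); rng=np.random.default_rng(0)
g0=np.array([.48,.0355,.05]); u=np.array([np.cos(.136),np.sin(.136),0])
for yaw in(-172,8):
  for t in(20,35,45):
    Rt=R.from_euler('xyz',[180,t if yaw<0 else -t,yaw],degrees=True); z=Rt.as_matrix()[:,2]
    for nm,x in(('pre',g0-z*.05),('g',g0),('home',g0+u*.176)):
      S=set()
      for k in range(60):
        q0=rng.uniform(lo,hi); q0[0]=rng.uniform(-60,60); q0[1]=rng.uniform(-40,60); q0[4]=rng.uniform(-100,0)
        s,e=ik(x,Rt,q0,p)
        if e<1e-4: S.add(tuple(s.round(0).astype(int)))
      print(yaw,t,nm,S)
E
```

```text
-172 20 pre set()
-172 20 g set()
-172 20 home set()
-172 35 pre set()
-172 35 g set()
-172 35 home set()
-172 45 pre {(np.int64(7), np.int64(0), np.int64(-45), np.int64(-82), np.int64(-1), np.int64(97))}
-172 45 g {(np.int64(-20), np.int64(11), np.int64(-47), np.int64(-115), np.int64(-22), np.int64(43))}
-172 45 home set()
8 20 pre set()
8 20 g set()
8 20 home set()
8 35 pre set()
8 35 g set()
8 35 home set()
8 45 pre {(np.int64(7), np.int64(0), np.int64(-45), np.int64(-82), np.int64(-1), np.int64(-83))}
8 45 g {(np.int64(-20), np.int64(11), np.int64(-47), np.int64(-115), np.int64(-22), np.int64(-137))}
8 45 home set()
```

```bash
cat > m.py <<'E'
from k import *
p=np.load('p.npy'); rng=np.random.default_rng(0)
g0=np.array([.48,.0355,.05]); u=np.array([np.cos(.136),np.sin(.136),0])
def sols(x,Rt,n=80):
    S={}
    for k in range(n):
        q0=rng.uniform(lo,hi); q0[0]=rng.uniform(-80,80); q0[1]=rng.uniform(-40,80)
        def g(q):
            a,b=fk(q,p); b=b*R.from_euler('z',180,degrees=True)
            return np.r_[(a-x)*5,(b.inv()*Rt).as_rotvec()]
        s=least_squares(g,q0,method='lm',x_scale=30,max_nfev=400)
        q=(s.x+180)%360-180
        if np.abs(s.fun).max()<1e-3: S[tuple((int(v) for v in q.round(0)))]=bool(((q>lo)&(q<hi)).all())
    return S
E
python3 - <<'E'
from m import *
for t in(0,20,35,45):
    Rt=R.from_euler('xyz',[180,t,-172],degrees=True); z=Rt.as_matrix()[:,2]
    for nm,x in(('g',g0),('home',g0+u*.176)):
      print(t,nm); [print('  ',k,v) for k,v in sols(x,Rt).items() if k[2]<75 and abs(k[0])<90]
E
```

```text
0 g
   (-19, 16, -37, 180, 37, -27) False
   (28, 16, -37, 0, -37, -160) True
   (-19, 113, -143, -180, -166, -27) False
   (-19, 16, -37, -180, 37, -27) False
   (24, 115, -155, 30, -180, 167) False
0 home
   (22, 29, -14, 0, -47, -166) True
   (-12, 29, -14, -180, 47, -20) False
   (-12, 29, -14, 180, 47, -20) False
   (20, 115, -155, -27, -180, -140) False
   (22, 114, -166, 0, -170, -166) False
   (-12, 114, -166, -180, 170, -20) False
20 g
   (-18, 114, -146, 133, 168, 21) False
   (26, 113, -145, 42, -171, 155) False
   (33, 110, -119, -20, 156, -138) False
   (-26, 110, -118, -155, -153, -55) False
20 home
   (2, 121, -129, -96, -178, -89) False
   (25, 117, -155, 15, -158, -178) False
   (-15, 118, -157, 161, 156, -4) False
   (9, 121, -129, -79, 180, -101) False
35 g
   (-32, 108, -102, -143, -143, -66) False
   (29, 112, -135, 49, -164, 149) False
   (38, 106, -103, -31, 146, -128) False
   (-22, 114, -137, 125, 159, 27) False
35 home
   (27, 121, -145, 21, -149, 178) False
   (-18, 122, -147, 153, 146, 1) False
45 g
   (35, 13, -54, -47, 26, 157) False
   (-20, 11, -47, -115, -22, 43) True
   (43, 101, -93, -36, 137, -126) False
   (-36, 107, -92, -135, -136, -70) False
   (31, 111, -128, 53, -160, 146) False
   (-26, 114, -131, 121, 153, 31) False
45 home
   (29, 125, -138, 24, -141, 176) False
   (14, 20, -27, -67, 5, 117) False
   (12, 20, -26, -72, 3, 111) False
   (-21, 126, -141, 150, 138, 2) False
```

```bash
cat > m.py <<'E'
from k import *
p=np.load('p.npy'); L1,L2,H,dy,dw,Lt=p
g0=np.array([.48,.0355,.05]); u=np.array([np.cos(.136),np.sin(.136),0])
def arm(x,Rt,phi):
    X,Y,z=Rt.as_matrix().T; y5=np.cos(phi)*X+np.sin(phi)*Y
    W=x-Lt*z-dw*y5; r=np.hypot(W[0],W[1]); h=W[2]-H; D=np.hypot(r,h)
    c=(L1**2+L2**2-D**2)/(2*L1*L2)
    if abs(c)>1: return None
    j3=np.degrees(np.arccos(c))-90
    al=np.arccos((L1**2+D**2-L2**2)/(2*L1*D)); j2=np.pi/2-(np.arctan2(h,r)+al); j2=np.degrees(j2)
    j1=np.degrees(np.arctan2(W[1],W[0]))
    B=R.from_euler('z',j1,degrees=True)*R.from_euler('y',j2-j3,degrees=True)
    v=B.inv().apply(y5); zc=B.inv().apply(z)
    j4=-np.degrees(np.arctan2(v[2],v[1]))
    C=R.from_euler('x',-j4,degrees=True); w=C.inv().apply(zc); j5=-np.degrees(np.arctan2(-w[2],w[0]))
    T=B*C*R.from_euler('y',-j5+90,degrees=True)*R.from_euler('z',-90,degrees=True)
    j6=-(T.inv()*Rt).as_rotvec(degrees=True)[2]
    return v[0],np.array([j1,j2,j3,j4,j5,j6])
def sols(x,Rt):
    out=[];pr=None
    for ph in np.radians(np.arange(0,361,1)):
        a=arm(x,Rt,ph)
        if a and pr and a[0]*pr[0]<0 and abs(a[0]-pr[0])<.3:
            q=a[1]; out.append((q.round(0).astype(int),bool(((q>lo-.5)&(q<hi)).all())))
        pr=a
    return out
E
python3 - <<'E'
from m import *
o=ctrl.get_obs(); print(o['joint_pos'].round(1),sols(o['tool_pos'],R.from_euler('xyz',o['orientation'],degrees=True)))
for dyaw in(-30,0,30):
 for t in(0,10,20,30,40,50):
    Rt=R.from_euler('xyz',[180,t,-172+dyaw],degrees=True)
    for nm,x in(('g',g0),('home',g0+u*.176)):
      print(dyaw,t,nm,[(list(map(int,a)),b) for a,b in sols(x,Rt)])
E
```

```text
[  36.4  -10.1  -58.3   20.2  -25.8 -134.6] [(array([  36,  -10,  -58,   20,  -26, -134]), True), (array([-32, -10, -61, 151,  27, 155]), False)]
-30 0 g [([28, 16, -37, -1, -37, -139], True), ([-19, 15, -38, 179, 37, 88], False)]
-30 0 home [([22, 29, -14, 0, -47, -134], True), ([-12, 29, -14, 180, 47, 80], False)]
-30 10 g [([32, 11, -53, 22, -22, -165], True), ([-19, 12, -44, -179, 24, 86], False)]
-30 10 home [([26, 25, -27, 14, -31, -149], True), ([-11, 25, -21, -177, 34, 76], False)]
-30 20 g [([-18, 9, -49, -174, 12, 80], False), ([-4, 8, -67, 124, -7, 129], False)]
-30 20 home [([-9, 23, -25, -169, 23, 68], False), ([18, 21, -48, 69, -14, 163], True)]
-30 30 g [([-10, 9, -44, -146, 10, 46], False), ([-16, 9, -64, 167, -14, 98], False)]
-30 30 home [([-5, 21, -25, -151, 17, 47], False), ([-1, 21, -51, 135, -15, 116], False)]
-30 40 g [([13, 10, -37, -108, 23, -8], False), ([-16, 14, -70, 172, -34, 92], False)]
-30 40 home [([6, 22, -21, -121, 21, 11], False), ([-3, 23, -53, 153, -27, 100], False)]
-30 50 g [([33, 17, -40, -88, 39, -45], False), ([-14, 28, -77, 173, -65, 88], F
[... 1088 characters left out ...]
32, 157], False)]
30 20 g [([-1, 9, -68, 79, 12, -132], False), ([22, 10, -43, -17, -18, -59], True)]
30 20 home [([-11, 22, -47, 117, 17, -161], False), ([18, 23, -22, -15, -27, -57], True)]
30 30 g [([14, 10, -68, 37, 20, -104], False), ([12, 10, -38, -42, -19, -26], True)]
30 30 home [([6, 21, -52, 58, 18, -118], False), ([12, 22, -21, -34, -23, -35], True)]
30 40 g [([13, 14, -72, 26, 36, -92], False), ([-7, 12, -35, -68, -29, 13], True)]
30 40 home [([8, 23, -54, 40, 30, -102], False), ([2, 23, -19, -59, -26, -4], True)]
30 50 g [([9, 23, -77, 26, 58, -84], False), ([-24, 18, -37, -85, -43, 43], True)]
30 50 home [([7, 27, -58, 33, 46, -93], False), ([-10, 25, -20, -81, -35, 25], True)]
```

```bash
python3 - <<'E'
from m import *
for dyaw in(0,5,10):
 for t in(42,46,50,55,60):
    Rt=R.from_euler('xyz',[180,t,-172+dyaw],degrees=True)
    for nm,x in(('pre',g0+[-.0,0,.06]),('g',g0),('home',g0+u*.176)):
      print(dyaw,t,nm,[list(map(int,a)) for a,b in sols(x,Rt) if b])
E
```

```text
0 42 pre []
0 42 g [[-6, 9, -42, -98, -9, 19]]
0 42 home []
0 46 pre []
0 46 g [[-24, 12, -49, -118, -25, 54]]
0 46 home [[-2, 20, -26, -102, -8, 19]]
0 50 pre [[-12, 1, -44, -102, -16, 26]]
0 50 g [[-34, 19, -55, -126, -39, 73]]
0 50 home [[-16, 23, -34, -130, -23, 58]]
0 55 pre [[-29, 6, -51, -117, -33, 54]]
0 55 g []
0 55 home [[-21, 27, -41, -139, -37, 73]]
0 60 pre [[-40, 15, -58, -123, -50, 74]]
0 60 g []
0 60 home [[-24, 33, -45, -144, -50, 82]]
5 42 pre []
5 42 g [[-5, 9, -41, -91, -12, 15]]
5 42 home []
5 46 pre []
5 46 g [[-21, 12, -45, -108, -25, 45]]
5 46 home [[-1, 20, -25, -91, -10, 11]]
5 50 pre [[-11, 1, -43, -95, -18, 21]]
5 50 g [[-31, 17, -51, -117, -36, 64]]
5 50 home [[-13, 23, -30, -116, -22, 45]]
5 55 pre [[-27, 6, -48, -108, -33, 47]]
5 55 g [[-41, 27, -56, -122, -51, 83]]
5 55 home [[-20, 27, -36, -128, -34, 64]]
5 60 pre [[-38, 14, -54, -115, -48, 66]]
5 60 g []
5 60 home [[-24, 32, -41, -134, -47, 76]]
10 42 pre []
10 42 g [[-6, 9, -40, -86, -16, 14]]
10 42 home [[11, 20, -25, -60, -5, -25]]
10 46 pre [[5, 0, -41, -70, -10, -11]]
10 46 g [[-19, 12, -43, -100, -26, 39]]
10 46 home [[-1, 21, -24, -86, -14, 10]]
10 50 pre [[-12, 2, -42, -89, -23, 20]]
10 50 g [[-28, 16, -47, -108, -36, 56]]
10 50 home [[-11, 23, -27, -105, -23, 36]]
10 55 pre [[-26, 7, -46, -101, -35, 43]]
10 55 g [[-38, 24, -51, -114, -48, 74]]
10 55 home [[-19, 26, -32, -118, -34, 56]]
10 60 pre [[-36, 13, -50, -108, -47, 60]]
10 60 g [[-45, 35, -55, -117, -60, 90]]
10 60 home [[-24, 31, -36, -125, -45, 69]]
```

```bash
cat >> m.py <<'E'
def track(way,q):
    # way: list of (pos,lean,yaw)
    for x,t,yw in way:
        Rt=R.from_euler('xyz',[180,t,yw],degrees=True); best=None
        S=[]; pr=None
        for ph in np.radians(np.arange(0,360.5,.5)):
            a=arm(np.array(x),Rt,ph)
            if a and pr and a[0]*pr[0]<0 and abs(a[0]-pr[0])<.3: S.append(a[1])
            pr=a
        S=[s for s in S if (s>lo-.3).all() and (s<hi).all()]
        if not S: print(x,t,yw,'none'); continue
        b=min(S,key=lambda s:np.abs(s-q).max()); print(np.round(x,3),t,yw,b.round(0).astype(int),'step',np.abs(b-q).max().round(0)); q=b
E
python3 - <<'E'
from m import *
q=ctrl.get_obs()['joint_pos']
P=np.array([.47,.034,.13])
def lin(a,b,n): return [tuple(np.array(a)+(np.array(b)-a)*k/n) for k in range(1,n+1)]
W=[([.43,.027,.154],20,-171),([.455,.03,.15],14,-164),([.48,.034,.13],12,-157),(P,12,-150),(P,12,-142)]
for t in range(18,55,6): W.append((P,t,-142))
for y in range(-148,-173,-6): W.append((P,54,y))
for z in(.11,.09,.07,.05): W.append(([.48,.0355,z],50,-172))
g=np.array([.48,.0355,.05])
for k in range(1,9): W.append((g+u*.022*k,50,-172))
track(W,q)
E
```

```text
[0.43, 0.027, 0.154] 20 -171 none
[0.455 0.03  0.15 ] 14 -164 [  32   -3  -46    6  -33 -111] step 24.0
[0.48  0.034 0.13 ] 12 -157 [ 28   3 -41   2 -34 -97] step 14.0
[0.47  0.034 0.13 ] 12 -150 [ 28   2 -41  -1 -35 -87] step 10.0
[0.47  0.034 0.13 ] 12 -142 [ 26   3 -39  -4 -37 -75] step 12.0
[0.47  0.034 0.13 ] 18 -142 [ 24   1 -41  -8 -31 -70] step 6.0
[0.47  0.034 0.13 ] 24 -142 [ 22  -1 -42 -15 -26 -62] step 8.0
[0.47  0.034 0.13 ] 30 -142 [ 18  -1 -41 -26 -24 -49] step 13.0
[0.47  0.034 0.13 ] 36 -142 [ 10  -1 -38 -40 -25 -29] step 20.0
[0.47  0.034 0.13 ] 42 -142 [ -2   1 -36 -56 -31  -7] step 22.0
[0.47  0.034 0.13 ] 48 -142 [-13   3 -36 -69 -38  13] step 20.0
[0.47  0.034 0.13 ] 54 -142 [-23   7 -37 -78 -46  29] step 16.0
[0.47  0.034 0.13 ] 54 -148 [-22   5 -39 -82 -42  28] step 5.0
[0.47  0.034 0.13 ] 54 -154 [-21   3 -41 -86 -36  27] step 5.0
[0.47  0.034 0.13 ] 54 -160 [-20   1 -43 -91 -31  27] step 5.0
[0.47  0.034 0.13 ] 54 -166 [-19  -1 -45 -98 -26  29] step 6.0
[0.47  0.034 0.13 ] 54 -172 [ -19   -2  -47 -106  -22   33] step 8.0
[0.48  0.036 0.11 ] 50 -172 [ -12    1  -44 -102  -15   25] step 8.0
[0.48  0.036 0.09 ] 50 -172 [ -21    6  -48 -112  -24   43] step 18.0
[0.48  0.036 0.07 ] 50 -172 [ -28   11  -51 -120  -31   58] step 15.0
[0.48  0.036 0.05 ] 50 -172 [ -34   19  -55 -126  -39   73] step 14.0
[0.502 0.038 0.05 ] 50 -172 [ -31   19  -53 -128  -37   71] step 3.0
[0.524 0.041 0.05 ] 50 -172 [ -28   19  -50 -129  -35   69] step 3.0
[0.545 0.044 0.05 ] 50 -172 [ -25   20  -48 -130  -33   67] step 2.0
[0.567 0.047 0.05 ] 50 -172 [ -23   20  -45 -130  -31   65] step 3.0
[0.589 0.05  0.05 ] 50 -172 [ -21   21  -43 -131  -29   64] step 3.0
[0.611 0.053 0.05 ] 50 -172 [ -19   22  -40 -131  -27   62] step 3.0
[0.633 0.056 0.05 ] 50 -172 [ -17   23  -37 -130  -25   60] step 3.0
[0.654 0.059 0.05 ] 50 -172 [ -15   23  -34 -130  -23   57] step 3.0
```

```bash
python3 -c "
from h import *
d([.47,.034,.135],[180,12,-142])"
```

```text
shift [-35.5   2.5  29.1] rot [ -7.67   7.24 -28.23] at [0.4278 0.0249 0.1507] [ 179.74   19.33 -171.32] t 12.45
```

Request:
move_arm(
  motion=[
    [[-36,3,28],[-8,7,-28],0.3],
    [[-36,3,28],[-8,7,-28],0.3],
    [[-36,3,28],[-8,7,-28],0.3],
    [[-36,3,28],[-8,7,-28],0.3],
    [[-36,3,28],[-8,7,-28],0.3],
    [[-36,3,28],[-8,7,-28],0.3],
    [[-36,3,28],[-8,7,-28],0.3],
    [[-36,3,28],[-8,7,-28],0.3],
  ],
)

```text
clock: 13.12
tool_pos: [0.4705, 0.0346, 0.1347]
orientation: [179.6, 12.2, -142.5]
force: [-1.4, -0.3, -0.7]
opening: 0.0616
gripper_force: 0.0
```

```bash
python3 -c "
from h import *
d([.47,.034,.135],[180,33,-142]);d([.47,.034,.135],[180,54,-142]);print(ctrl.get_obs()['joint_pos'].round(0))"
```

```text
shift [ 0.7 -0.2 -0.4] rot [  0.21 -20.82  -0.5 ] at [0.4705 0.0346 0.1347] [ 179.61   12.18 -142.46] t 13.1167
shift [ 0.7 -0.2 -0.4] rot [  0.12 -41.82  -0.54] at [0.4705 0.0346 0.1347] [ 179.61   12.18 -142.46] t 13.1167
[ 26.   2. -38.  -5. -38. -75.]
```

Request:
move_arm(
  motion=[
    [[0,0,0],[0,-6,0],0.3],
    [[0,0,0],[0,-12,0],0.3],
    [[0,0,0],[0,-17,0],0.3],
    [[0,0,0],[0,-20,0],0.3],
    [[0,0,0],[0,-23,0],0.3],
    [[0,0,0],[0,-26,0],0.3],
    [[0,0,0],[0,-29,0],0.3],
    [[0,0,0],[0,-32,0],0.3],
    [[0,0,0],[0,-36,0],0.3],
    [[0,0,0],[0,-39,0],0.3],
  ],
)

```text
clock: 13.95
tool_pos: [0.4701, 0.0361, 0.1367]
orientation: [179.3, 51.3, -142.8]
force: [-1.8, 0.0, -2.1]
opening: 0.0614
gripper_force: 0.0
```

```bash
python3 -c "
from h import *
d([.47,.034,.13],[180,54,-142]);d([.47,.034,.13],[180,54,-172]);print(ctrl.get_obs()['joint_pos'].round(0))"
```

```text
shift [ 6.1 -1.6  3.1] rot [ 0.1  -2.68 -0.49] at [0.4701 0.0361 0.1367] [ 179.29   51.31 -142.77] t 13.95
shift [ 6.1 -1.6  3.1] rot [23.95 -2.74 17.72] at [0.4701 0.0361 0.1367] [ 179.29   51.31 -142.77] t 13.95
[-17.   4. -36. -73. -42.  19.]
```

Request:
move_arm(
  motion=[
    [[6,0,3],[6,-3,4.4],0.3],
    [[6,0,3],[12,-3,8.8],0.3],
    [[6,0,3],[18,-3,13.3],0.3],
    [[6,0,3],[24,-3,17.7],0.3],
    [[6,0,3],[24,-3,17.7],0.3],
    [[6,0,3],[24,-3,17.7],0.3],
  ],
)

```text
clock: 14.45
tool_pos: [0.4665, 0.036, 0.1284]
orientation: [179.8, 54.0, -172.3]
force: [-0.2, -0.6, 0.5]
opening: 0.0615
gripper_force: 0.0
```

```bash
python3 - <<'E'
from h import *
d([.48,.0355,.09],[180,52,-172]);d([.48,.0355,.05],[180,50,-172]);print(ctrl.get_obs()['joint_pos'].round(0))
# post top centroid (red) in both views
for f,rng in(('top4',(slice(255,300),slice(280,310))),('s4',(slice(255,290),slice(350,375)))):
    m=cv2.inRange(cv2.cvtColor(cv2.imread('pics/'+f+'.png')[rng],cv2.COLOR_BGR2HSV),(0,180,80),(8,255,255)); k=cv2.boundingRect(cv2.findNonZero(m))
    x0,y0=rng[1].start+k[0],rng[0].start+k[1]; print(f,x0,y0,k[2:], ray(f,x0+k[2]/2-.5,y0+k[3]/2-.5,.04 if f=='s4' else .045))
E
```

```text
shift [23.2 -2.4 33.3] rot [-0.02  1.98 -0.15] at [0.4665 0.036  0.1284] [ 179.81   53.98 -172.26] t 14.45
shift [55.5 -2.5 56.9] rot [-0.02  3.98 -0.15] at [0.4665 0.036  0.1284] [ 179.81   53.98 -172.26] t 14.45
[ -19.   -2.  -48. -106.  -22.   34.]
top4 294 277 (6, 8) [0.48091412 0.03628433 0.045     ]
s4 361 266 (9, 17) [0.47919403 0.03729844 0.04      ]
```

Request:
move_arm(
  motion=[
    [[12,-1,17],[0,1,0],0.3],
    [[23,-2,33],[0,2,0],0.3],
    [[32,-2,40],[0,2.6,0],0.3],
    [[40,-2,46],[0,3.2,0],0.3],
    [[48,-2,51],[0,3.6,0],0.3],
    [[54,-2,56],[0,4,0],0.3],
    [[54,-2,56],[0,4,0],0.3],
    [[54,-2,56],[0,4,0],0.3],
  ],
)

```text
clock: 15.12
tool_pos: [0.4825, 0.0351, 0.0524]
orientation: [179.8, 50.0, -172.0]
force: [0.4, -0.1, -0.5]
opening: 0.0614
gripper_force: 0.0
```

```bash
python3 - <<'E'
from h import *
d([.48,.0362,.05],[180,50,-172]);o=ctrl.get_obs();print(o['joint_pos'].round(1),o['force'])
E
```

```text
shift [ 3.3  1.4 -0.2] rot [ 0.14  0.03 -0.01] at [0.4825 0.0351 0.0524] [ 179.84   50.03 -172.02] t 15.1167
[ -32.4   17.5  -53.9 -124.7  -37.4   69.8] [ 0.4452027  -0.0973937  -0.53985805]
```

Request:
move_arm(
  motion=[
    [[1,1,0],[0,0,0],0.3],
    [[1,1,0],[0,0,0],0.7],
    [[1,1,0],[0,0,0],0.7],
    [[1,1,0],[0,0,0],1],
    [[1,1,0],[0,0,0],1],
    [[1,1,0],[0,0,0],1],
    [[1,1,0],[0,0,0],1],
    [[1,1,0],[0,0,0],1],
  ],
)

```text
clock: 15.78
tool_pos: [0.483, 0.0355, 0.053]
orientation: [-179.8, 50.2, -171.7]
force: [-0.1, 0.3, 0.5]
opening: 0.0201
gripper_force: 0.0
```

```bash
python3 - <<'E'
from h import *
o=ctrl.get_obs();print(o['joint_pos'].round(1),o['force'],o['tool_pos'],o['orientation'])
snap('top','top5'); snap('scene','s5')
i=cv2.imread('pics/top5.png');j=cv2.imread('pics/s5.png')
a=cv2.resize(i[120:300,210:345],(450,600),interpolation=cv2.INTER_CUBIC);b=cv2.resize(j[200:360,300:393],(349,600),interpolation=cv2.INTER_CUBIC)
cv2.imwrite('pics/c7.png',np.hstack([a,b]))
E
```

```text
[ -32.7   17.7  -54.2 -125.3  -37.9   70.9] [-0.10666013  0.28703388  0.50970234] [0.48304607 0.03545288 0.05303253] [-179.75503375   50.21844128 -171.70174291]
```

View pics/c7.png

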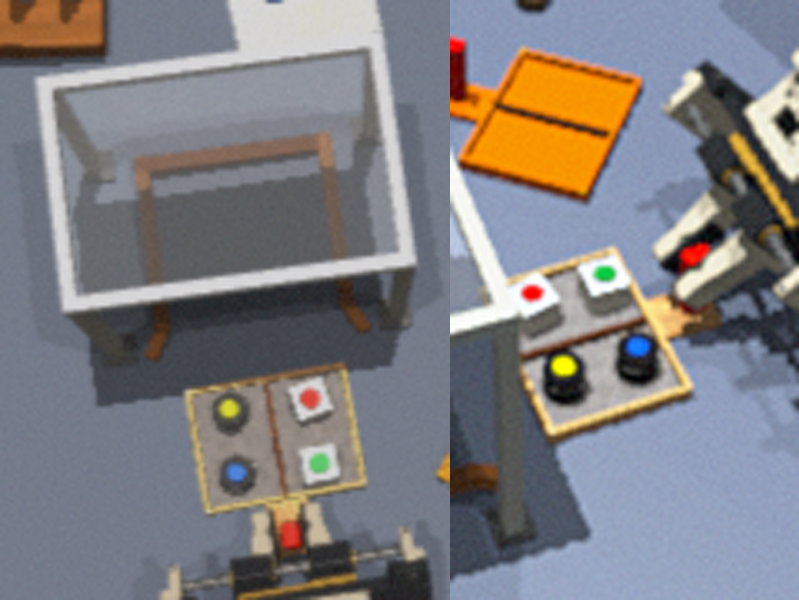

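Everything is standing and the fingers straddle the post, still closing. I'll finish the grip and measure the rails from points in this view.

Request:
move_arm(
  motion=[
    [[0,0,0],[0,0,0],1],
    [[0,0,0],[0,0,0],1],
    [[0,0,0],[0,0,0],1],
    [[0,0,0],[0,0,0],1],
  ],
)

```text
clock: 16.22
tool_pos: [0.483, 0.0355, 0.053]
orientation: [-179.8, 50.2, -171.7]
force: [-1.4, -0.4, 1.8]
opening: 0.0143
gripper_force: 30.0
```

```bash
python3 - <<'E'
from h import *
i=cv2.imread('pics/top1.png')
# rail red-ness row profiles through the roof
b,g,r=[i[...,k].astype(int) for k in range(3)]
s=r-b
for v in range(165,222,6):
    row=s[v,240:335]; xs=np.where(row>0)[0]+240
    L=xs[xs<270]; Rr=xs[xs>300]
    if len(L) and len(Rr):
        A1=ray('top1',L.max()+.5,v,.014);A2=ray('top1',Rr.min()-.5,v,.014); print(v,L.min(),L.max(),Rr.min(),Rr.max(),((A1+A2)/2)[:2].round(4),np.linalg.norm(A1-A2).round(4))
o=ctrl.get_obs();print(o['tool_pos'],o['orientation'],o['opening'],o['gripper_force'])
E
```

```text
165 240 269 301 309 [0.794  0.0629] 0.0839
171 240 266 306 310 [0.7773 0.0604] 0.1053
177 251 255 307 311 [0.761  0.0741] 0.1375
183 251 256 307 312 [0.7444 0.073 ] 0.1346
189 252 257 308 313 [0.7278 0.0706] 0.1344
195 253 258 309 314 [0.7113 0.0681] 0.1342
201 254 258 316 333 [0.6947 0.059 ] 0.1527
207 251 266 311 331 [0.6783 0.0552] 0.1177
213 255 260 313 332 [0.6621 0.0608] 0.1389
219 240 260 317 319 [0.6458 0.0558] 0.1493
[0.48301662 0.03549313 0.05296096] [-179.77863598   50.2152762  -171.7208286 ] 0.014254123151855345 30.002454221248627
```

```bash
cat >> h.py <<'E'
def rows(P,Y,n,lean=50.2):
    o=ctrl.get_obs(); r=R.from_euler('xyz',o['orientation'],degrees=True); p0=o['tool_pos']; y0=o['orientation'][2]
    t=R.from_euler('xyz',[o['orientation'][0],lean,Y],degrees=True); print('rot',(r.inv()*t).as_rotvec(degrees=True).round(2),'total',(r.inv().apply(np.array(P)-p0)*1000).round(1),'f',o['force'].round(1),p0.round(4),o['orientation'].round(1),o['gripper_force'])
E
python3 -c "
from h import *
rows([.535,.0465,.053],-172.8,10)"
```

```text
rot [0.83 0.02 0.69] total [-34.    3.6  40.7] f [-1.4 -0.4  1.8] [0.483  0.0355 0.053 ] [-179.8   50.2 -171.7] 30.002454221248627
```

Request:
move_arm(
  motion=[
    [[-2,0.2,2.4],[0,0,0],1],
    [[-5,0.6,6],[0.2,0,0.2],1],
    [[-9,1,10.8],[0.3,0,0.2],1],
    [[-13,1.4,15.6],[0.4,0,0.3],1],
    [[-17,1.8,20.4],[0.5,0,0.4],1],
    [[-21,2.3,25.2],[0.6,0,0.5],1],
    [[-25,2.7,30],[0.7,0,0.6],1],
    [[-29,3.1,34.8],[0.8,0,0.7],1],
    [[-32,3.4,38.4],[0.8,0,0.7],1],
    [[-34,3.6,40.7],[0.8,0,0.7],1],
  ],
)

```text
clock: 17.05
tool_pos: [0.5344, 0.0471, 0.053]
orientation: [-179.8, 50.2, -172.8]
force: [-9.3, -1.8, 9.6]
opening: 0.0137
gripper_force: 30.0
```

```bash
python3 - <<'E'
from h import *
rows([.595,.0545,.053],-173,10)
snap('top','top6'); snap('scene','s6')
i=cv2.imread('pics/top6.png');j=cv2.imread('pics/s6.png')
a=cv2.resize(i[120:300,210:345],(450,600),interpolation=cv2.INTER_CUBIC);b=cv2.resize(j[200:360,290:383],(349,600),interpolation=cv2.INTER_CUBIC)
cv2.imwrite('pics/c8.png',np.hstack([a,b]))
E
```

```text
rot [ 0.16 -0.01  0.13] total [-39.1  -0.1  46.9] f [-9.3 -1.8  9.6] [0.5344 0.0471 0.053 ] [-179.8   50.2 -172.8] 30.00577837228775
```

View pics/c8.png

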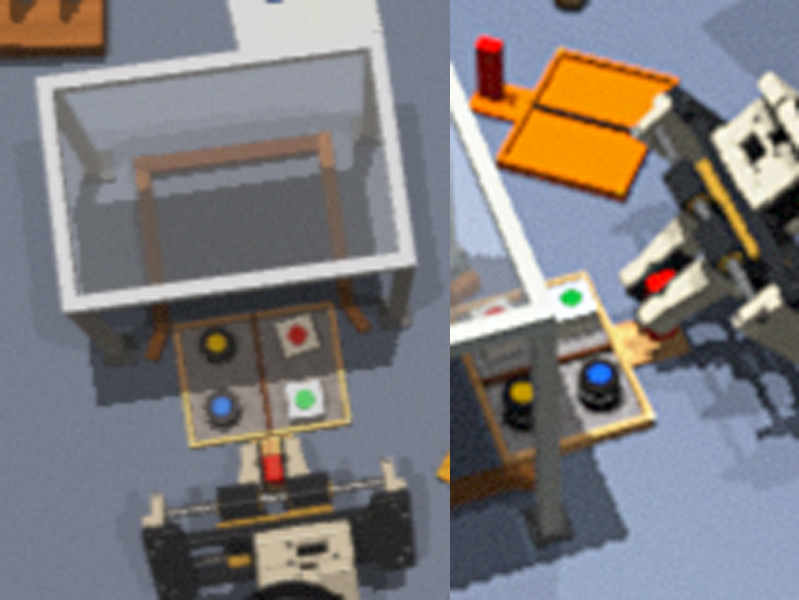

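The tray is entering the rail mouths, centred and with all four pieces upright. I'll carry on.

Request:
move_arm(
  motion=[
    [[-2,0,2],[0,0,0],1],
    [[-6,0,6.3],[0,0,0],1],
    [[-10,0,11],[0,0,0],1],
    [[-15,0,17],[0.1,0,0.1],1],
    [[-20,0,23],[0.1,0,0.1],1],
    [[-25,0,29],[0.1,0,0.1],1],
    [[-30,0,35],[0.2,0,0.1],1],
    [[-35,0,41],[0.2,0,0.1],1],
    [[-38,0,45],[0.2,0,0.1],1],
    [[-39.5,0,46.9],[0.2,0,0.1],1],
  ],
)

```text
clock: 17.98
tool_pos: [0.5968, 0.0542, 0.0532]
orientation: [-179.7, 50.2, -172.9]
force: [-0.8, 0.0, -1.8]
opening: 0.0143
gripper_force: 30.0
```

```bash
python3 - <<'E'
from h import *
rows([.648,.0607,.053],-173,10)
E
```

```text
rot [0.04 0.02 0.03] total [-32.8   0.4  39.8] f [-0.8  0.  -1.8] [0.5968 0.0542 0.0532] [-179.7   50.2 -172.9] 30.00274747610092
```

Request:
move_arm(
  motion=[
    [[-2,0,2.4],[0,0,0],1],
    [[-5,0,6],[0,0,0],1],
    [[-9,0.1,10.8],[0,0,0],1],
    [[-13,0.1,15.6],[0,0,0],1],
    [[-17,0.2,20.4],[0,0,0],1],
    [[-21,0.2,25.2],[0,0,0],1],
    [[-25,0.3,30],[0,0,0],1],
    [[-29,0.3,34.8],[0,0,0],1],
    [[-31,0.4,37.5],[0,0,0],1],
    [[-33,0.4,39.5],[0,0,0],1],
  ],
)

```text
clock: 18.82
tool_pos: [0.6474, 0.0607, 0.0532]
orientation: [-179.7, 50.2, -173.0]
force: [-1.8, -0.0, -1.1]
opening: 0.0138
gripper_force: 30.0
```

```bash
python3 - <<'E'
from h import *
rows([.66,.0622,.053],-173,10)
snap('top','top7')
i=cv2.imread('pics/top7.png')
cv2.imwrite('pics/c9.png',cv2.resize(i[150:270,220:335],(575,600),interpolation=cv2.INTER_CUBIC))
E
```

```text
rot [0.04 0.   0.03] total [-8.  -0.   9.9] f [-1.8 -0.  -1.1] [0.6474 0.0607 0.0532] [-179.7   50.2 -173. ] 30.002009868621826
```

Request:
move_arm(
  motion=[
    [[-0.6,0,0.8],[0,0,0],1],
    [[-1.3,0,1.5],[0,0,0],1],
    [[-1.9,0,2.3],[0,0,0],1],
    [[-2.6,0,3.1],[0,0,0],1],
    [[-3.2,0,3.8],[0,0,0],1],
    [[-3.8,0,4.6],[0,0,0],1],
    [[-3.8,0,4.6],[0,0,0],1],
  ],
)

```text
clock: 19.45
tool_pos: [0.653, 0.0612, 0.0534]
orientation: [-179.7, 50.2, -173.0]
force: [0.1, 0.5, -2.9]
opening: 0.0139
gripper_force: 30.0
```

Request:
move_arm(
  motion=[
    [[-0.6,0,0.8],[0,0,0],1],
    [[-1.3,0,1.5],[0,0,0],1],
    [[-1.9,0,2.3],[0,0,0],1],
    [[-2.2,0,2.7],[0,0,0],1],
    [[-2.6,0,3.1],[0,0,0],1],
    [[-2.6,0,3.1],[0,0,0],1],
  ],
)

```text
clock: 19.95
tool_pos: [0.657, 0.0617, 0.0534]
orientation: [-179.7, 50.2, -173.0]
force: [-0.8, -0.5, -2.7]
opening: 0.0139
gripper_force: 30.0
```

Request:
move_arm(
  motion=[
    [[-0.6,0,0.8],[0,0,0],1],
    [[-1.3,0,1.5],[0,0,0],1],
    [[-1.6,0,1.9],[0,0,0],1],
    [[-1.9,0,2.3],[0,0,0],1],
    [[-1.9,0,2.3],[0,0,0],1],
  ],
)

```text
clock: 20.37
tool_pos: [0.6586, 0.0624, 0.053]
orientation: [-179.7, 50.1, -172.9]
force: [-8.1, 0.1, 2.5]
opening: 0.0137
gripper_force: 30.0
```

Request:
move_arm(
  motion=[
    [[-0.5,0,0.6],[0,0,0],1],
    [[-1,0,1.2],[0,0,0],1],
    [[-1,0,1.2],[0,0,0],1],
    [[-1,0,1.2],[0,0,0],1],
  ],
)

```text
clock: 20.7
tool_pos: [0.6588, 0.0628, 0.053]
orientation: [-179.7, 50.1, -172.9]
force: [-18.2, -1.2, 11.8]
opening: 0.014
gripper_force: 30.0
```

```bash
python3 - <<'E'
from h import *
o=ctrl.get_obs(); print(o['force'],o['tool_pos'],o['joint_pos'].round(1))
snap('top','top8')
i=cv2.imread('pics/top8.png'); hsv=cv2.cvtColor(i,cv2.COLOR_BGR2HSV)
# stones: blue, green seen through the roof
for n,a,b,z in(('red',(0,150,60),(8,255,255),.03),('green',(50,120,60),(75,255,255),.03),('blue',(100,150,60),(120,255,255),.03),('yel',(22,150,60),(32,255,255),.03)):
    m=cv2.inRange(hsv,a,b); m[:150]=0;m[260:]=0;m[:,:245]=0;m[:,325:]=0
    k,_,st,c=cv2.connectedComponentsWithStats(m)
    for j in range(1,k):
        if st[j,4]>8: print(n,st[j,4],c[j].round(1),ray('top8',*c[j],z).round(4))
s=i[...,2].astype(int)-i[...,0]
for u in(265,275,290,300): print(u,s[160:230,u].tolist())
E
```

```text
[-18.23386265  -1.20398322  11.81482776] [0.65882837 0.06283048 0.0530253 ] [ -15.2   23.3  -34.7 -132.7  -22.9   59.8]
red 38 [284.4 212.3] [0.6613 0.0653 0.03  ]
265 [-12, -14, -11, -14, -9, 17, 42, 47, 46, 44, 36, 70, 39, 12, 3, 6, 12, 12, 2, 2, 1, 3, 3, 2, 3, 2, 4, 1, 1, 3, 4, 4, 3, 1, 1, 2, 2, 3, 2, 5, 4, 5, 3, 2, 1, -1, -1, -1, 0, 1, -4, -7, -8, -6, -7, -7, -9, -8, -8, -7, 7, 8, 4, -7, -6, -4, -5, -4, -3, -2]
275 [-14, -14, -12, -5, 39, 47, 47, 46, 43, 55, 57, 25, 9, 9, 8, 4, 4, 4, 4, 3, 3, 2, 4, 3, 3, 4, 3, 3, 2, 1, 4, 4, 3, 2, 0, 3, 3, 1, -1, 0, 5, 3, 2, -2, -1, -2, 0, 3, 5, 4, 5, 5, 12, 12, 9, 3, 0, 0, 2, -1, 5, -1, -4, 1, 34, 107, 41, 5, 0, 0]
290 [-12, -8, 39, 47, 46, 47, 45, 66, 59, 26, 10, 12, 24, 35, 41, 37, 28, 14, 9, 8, 9, 9, 11, 5, 3, 4, 2, 3, 3, 7, 8, 9, 8, 11, 8, 10, 9, 10, 9, 7, 5, -1, -1, -2, 1, 0, 7, 12, 16, 13, 16, 16, 10, 3, -2, -1, 2, 0, 4, 1, 2, 27, 97, 112, 39, 6, 23, 44, 43, 41]
300 [2, 34, 44, 49, 45, 38, 69, 51, 14, 11, 9, 10, 4, 2, 0, 2, 2, 3, 6, 4, 3, 2, 2, 1, 5, 1, 1, 3, 2, 5, 4, 4, 2, 4, 6, 5, 7, 5, 6, 4, 0, 0, -1, -1, 5, -2, -10, -4, -10, -9, -7, -7, -5, 12, 20, 8, 0, 4, 0, 9, 53, 111, 72, 15, 8, 30, 39, 31, 36, 38]
```

The tray is firmly against the stop: the last push gave 18 N with no movement, and the far rim meets the stop bar. I'll release and back off level along the same safe path.

Request:
move_arm(
  motion=[
    [[0.8,0,-1],[0,0,0],1],
    [[0.8,0,-1],[0,0,0],0.6],
    [[0.8,0,-1],[0,0,0],0.4],
    [[0.8,0,-1],[0,0,0],0.4],
    [[0.8,0,-1],[0,0,0],0.4],
    [[0.8,0,-1],[0,0,0],0.4],
  ],
)

```text
clock: 21.25
tool_pos: [0.6606, 0.062, 0.0537]
orientation: [-179.7, 50.3, -173.0]
force: [0.3, 1.1, 0.3]
opening: 0.0416
gripper_force: 0.0
```

```bash
python3 - <<'E'
from h import *
rows([.58,.052,.053],-173,10)
print(ctrl.get_obs()['opening'])
E
```

```text
rot [0.03 0.05 0.02] total [ 52.5  -0.4 -62. ] f [0.3 1.1 0.3] [0.6606 0.062  0.0537] [-179.7   50.3 -173. ] 0.0
0.04159188630735809
```

Request:
move_arm(
  motion=[
    [[4,0,-5],[0,0,0],0.4],
    [[10,0,-12],[0,0,0],0.4],
    [[18,0,-21],[0,0,0],0.4],
    [[26,0,-31],[0,0,0],0.4],
    [[34,0,-40],[0,0,0],0.4],
    [[42,0,-50],[0,0,0],0.4],
    [[50,0,-59],[0,0,0],0.4],
    [[52,0,-62],[0,0,0],0.4],
    [[52,0,-62],[0,0,0],0.4],
  ],
)

```text
clock: 22.0
tool_pos: [0.5785, 0.0523, 0.053]
orientation: [-179.8, 50.2, -173.1]
force: [0.5, 0.3, 1.2]
opening: 0.0522
gripper_force: 0.0
```

```bash
python3 - <<'E'
from h import *
snap('top','top9')
i=cv2.imread('pics/top9.png'); hsv=cv2.cvtColor(i,cv2.COLOR_BGR2HSV)
c=np.array([.734,.0713]); r=np.radians(7); M=np.array([[np.cos(r),np.sin(r)],[-np.sin(r),np.cos(r)]])
m=(hsv[...,1]>95).astype(np.uint8)*255; m[:168]=0;m[232:]=0;m[:,:262]=0;m[:,:]=m; m[:,306:]=0
k,_,st,ce=cv2.connectedComponentsWithStats(m)
for j in range(1,k):
    if st[j,4]>5:
        w=ray('top9',*ce[j],.029)[:2]; print(st[j,4],st[j,2:4],ce[j].round(1),hsv[int(ce[j][1]),int(ce[j][0])],'tray frame mm',(M@(w-c)*1000).round(1))
o=ctrl.get_obs(); print(o['tool_pos'],o['force'])
E
```

```text
8 [3 4] [268.1 176.5] [ 21  99 129] tray frame mm [29.4 32.8]
168 [14 15] [285.7 214. ] [  1 208 109] tray frame mm [-77.7   0.4]
[0.5795932  0.05214172 0.05328139] [ 0.62800926  0.49733139 -0.57828462]
```

```bash
python3 - <<'E'
from h import *
i=cv2.imread('pics/top9.png'); hsv=cv2.cvtColor(i,cv2.COLOR_BGR2HSV)
c=np.array([.735,.0713]); r=np.radians(7); M=np.array([[np.cos(r),np.sin(r)],[-np.sin(r),np.cos(r)]])
for n,h0,h1 in(('yel',18,34),('green',50,80),('blue',100,118),('red',0,8)):
    m=((hsv[...,0]>=h0)&(hsv[...,0]<=h1)&(hsv[...,1]>(125 if n=='blue' else 70))).astype(np.uint8); z=np.zeros_like(m); z[170:203,262:306]=m[170:203,262:306]
    k,_,st,ce=cv2.connectedComponentsWithStats(z)
    for j in range(1,k):
        if st[j,4]>4: print(n,st[j,2:],ce[j].round(1),(M@(ray('top9',*ce[j],.03)[:2]-c)*1000).round(1))
E
```

```text
yel [ 5  5 19] [268.3 176.4] [28.4 32.4]
red [ 5  5 19] [292.3 174.2] [ 25.2 -31.6]
```

```bash
python3 - <<'E'
from h import *
i=cv2.imread('pics/top9.png').astype(int)
print('b-r');print((i[188:202,264:304,0]-i[188:202,264:304,2])[:,::1].tolist()[::2])
g=i[...,1]-np.maximum(i[...,0],i[...,2]); print('g');print(g[188:202:2,264:304].tolist())
E
```

```text
b-r
[[-1, -3, -1, -3, -3, -3, -5, -4, -4, -3, -3, -3, -3, -3, -5, -3, -5, -5, -16, -11, -5, -4, -3, -2, -4, -4, -4, -4, -3, -4, -7, -7, -8, -8, -10, -3, -2, -4, -4, -4], [-1, -5, -4, -2, -3, -2, -2, -2, -2, -2, -4, -3, -3, -3, -1, -3, -3, -7, -10, -13, -3, -5, -3, -4, -3, -6, -9, -9, -10, -8, -5, -7, -9, -9, -8, -9, -5, -4, -2, -2], [-5, -2, -2, 1, 3, 5, 7, 4, 1, 0, 0, -5, -4, -4, -2, -2, -3, -5, -11, -13, -6, -1, -3, -3, -4, -6, -10, -8, 1, 5, 5, 5, 4, 0, -11, -7, -5, -2, -3, -2], [-4, 0, 2, 9, 29, 32, 32, 31, 19, 3, -3, -2, -1, -3, -3, -5, -3, -5, -9, -12, -7, -5, -2, -2, -4, -5, -10, -5, 1, 3, 6, 2, 0, -1, -8, -9, -5, -3, -2, -1], [-1, -1, 3, 14, 28, 30, 32, 28, 17, 4, 1, -1, -3, -2, -3, -4, -2, -3, -8, -12, -12, -4, -3, -4, -5, -3, -7, -9, -7, -5, -2, -4, -9, -9, -10, -9, -5, -2, -2, -3], [-4, -1, -2, 0, 2, 6, 6, 6, -1, 1, 1, -1, -4, -4, -3, -3, -5, -3, -6, -14, -10, -4, -3, -2, -2, -5, -8, -10, -11, -7, -10, -10, -9, -7, -10, -8, -5, -1, -2, -4], [-2, -3, 0, 1, -3, 1, 1, 1, 1, 1, -1, -3, -3, -2, -5, -1, -2, -4, -4, -12, -10, -9, 1, 0, -3, -1, -4, -7, -3, -3, -5, -2, -2, 0, 1, -1
[... 425 characters left out ...]
1, -3, -3, 1, 14, 19, 19, 20, 19, 11, -5, -3, -2, -2, -2, -2], [-5, 0, -2, -7, -21, -21, -19, -18, -13, -4, -1, -2, -2, 0, -2, -3, -4, -3, -4, -6, -5, -3, -2, -1, -2, -4, -2, 2, 16, 19, 16, 20, 19, 10, -2, -4, -1, -1, -3, -2], [0, -2, -3, -8, -19, -19, -18, -19, -10, -3, -5, 1, -3, -3, 0, -3, -1, -1, -5, -8, -7, -3, -3, -3, -5, -1, -4, -5, 0, 5, 9, 6, -4, -2, -5, -1, -4, 0, -3, -1], [-1, -2, -2, 1, -3, -7, -6, -2, -2, 1, 0, -1, -2, -5, -3, -4, -5, -3, -4, -10, -5, -3, -2, -2, -2, -2, -2, -3, -5, -3, -4, -5, -4, -2, -4, -2, -2, -2, -3, -2], [-1, -3, -1, -3, -3, 0, 0, 1, -1, -3, -1, -2, -3, -3, -4, -1, 0, -3, -2, -9, -9, -5, -1, -2, -1, 0, -2, -2, 0, -2, -2, -3, -1, -2, -2, -1, 0, -1, -1, -1]]
```

The blue stone at about (270,195) and the green at about (294,193) show as round tops in their compartments, so all four pieces are upright. Handing in.

```bash
python3 -c "
from plant import ctrl
print(ctrl.close_job())"
```

```text
the job is handed in; nothing more can be done
None
```

The job is handed in at 22 s on the robot's clock: the box and jar are each with their own kind, and the tray is home against the back stop with all four pieces upright in the last camera check.

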